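# Kit the shaft-damper cartridges from the tip-out bin, slug end down

### The arm

A 6-joint arm with a two-finger parallel gripper is mounted at the origin on a cart in front of the work surface, level with it; the furniture and walls round the work are solid. World frame = base frame: x ahead of the robot, y to its left, z up, the work surface at z = 0. Lengths are in m, angles in degrees, forces in N, time in s.
With the tool pointing down it reaches from about 0.4 to 0.825 m from the base axis. Payload 7 kg.
Tool frame: the origin (TCP) lies at the very end of the fingers, on their centre line; the grasp point (between the pads) lies 19 mm behind it; z points along the fingers, y is the line along which they close (so a half turn about z gives the same grasp; the last joint's range is limited). The gripper opens to 88 mm and grips with 3 to 60 N. Pads are 19 mm wide; open, the fingers measure 130 mm over their backs; the gripper's body (78 mm by 193 mm) begins 47 mm behind the grasp point.
Start: joints at [-51.102, 20.546, 0.682, 0, -70.136, -16.507], TCP at [0.257, -0.624, 0.227] pointing down, gripper open.
Joint ranges: [-176.03, 176.03], [-82.01, 121.73], [-58.28, 71.71], [-173.87, 95.51], [-174.79, -0.11], [-173.66, 173.66]. Speed limits (degrees/s): [136.94, 136.94, 172.46, 180, 180, 180].

### API

Orientations are given as [roll, pitch, yaw] about the fixed x, y, z axes, in that order (R = Rz(yaw) Ry(pitch) Rx(roll)).
In Python, from plant import get_obs, snapshot, camera_params, close_job, boxes_of, cut_out, landmark_of gives the robot as it stands.
- The arm moves only by the shell command python3 -m inch 'ROWS' [OPENING]. ROWS is text: rows parted by semicolons, each of 6 numbers parted by spaces: the shift along the tool's x, y, z in units of 30 cm (1.0 is 30 cm), then the turn, a rotation vector about the tool's x, y, z in units of pi rad (1.0 is pi rad). A call has 1 to 10 rows; each row is the pose to reach, as a shift and turn from the pose commanded when the call began, along the tool's axes at that moment, turning the shorter way round; what a row does not reach only later rows make up. A row lasts 1/12 s, in which the tool goes at most 41.7 mm and 7.16 degrees, less where a joint would pass 70% of its speed; a pose out of reach is approached as far as the arm can. A call with a number of a shift or a turn outside -1 to 1 is refused whole. A call with a gripper value outside its range is refused whole. OPENING is the closure, from -1 (fully open) to 1 (shut), set as the call begins (- or left out, the last holds). The fingers move at their own pace and stop on an object; the grip force is fixed at half the most. Time passes only in rows, so rows that repeat a pose let the fingers close. It gives the time, the measured TCP pose, the force, the opening and the grip force at its end, in the units of the state.
- get_obs(): the state, without advancing time (a new reading comes with each control period).
- snapshot(name): name is "scene" or "top" or "wrist"; returns the picture (384x512x3 uint8, red, green, blue); there is no depth.
- camera_params(name): a dict with "mtx" (3x3 intrinsics, pixels), "k1" (the pictures are not rectified: a ray, as slopes to the right and down, at radius r is drawn at 1 + k1 r^2 times it, then the intrinsics apply), "rvec" (rotation vector, rad) and "tvec" (3), from world to camera coordinates, as OpenCV has them. Camera axes: x right, y down, z forward; pixel columns grow to the right and rows downward; lengths in m; the calibration is good to about 2 mm. A picture is of the moment at which its call begins: read the wrist's pose just before it. camera_params takes no time and is no camera call; for the wrist camera it gives the pose at the moment of the call.
- close_job(): hands the job in; it is judged then, once.
Trained networks look in the newest picture that a camera, given by its name, has taken for a name from the list of things; names that differ only in an ending like _2 or _b are one class to them, and where a whole thing is asked for, a point or a joint stands for the part that bears it (a point fixed in the world has none). Each returns a list of dicts, best first, with "p" (0 to 1); they miss things now and then, are a little off and sometimes report something else, mostly with a low value. They report only what shows in the picture. A call takes as long as a camera call. They do not tell look-alikes from the thing itself.
- boxes_of(camera, thing): "rect" ([left, top, width, height] in pixels, round what is visible of it).
- cut_out(camera, thing): "pixels" (384x512 bool, what is visible of it) and "rect" ([left, top, width, height] in pixels, round what is visible of it).
- landmark_of(camera, thing): "uv" ([column, row] in pixels: a listed point, or the origin of a listed thing).
The state is a dict: "clock": time; "joint_pos": joint angles; "qvel": joint speeds; "tau": joint torques, N m; "tool_pos": TCP position; "orientation": TCP orientation; "force": force on the tool from outside, world axes, zero at the start; "moment": the same for the moment, N m; "opening": finger opening in m; "gripper_force": force on a finger pad.
Only numpy, scipy, OpenCV 4.12 (cv2) and the standard library are available. Lean on these libraries where they do the work, as an engineer would, in place of code of your own. Each camera call takes 0.05 s, during which the arm holds its last target. There are 200 camera calls.

### The job

Tip the stock bin forward by its tab, take out every damper cartridge and stand them all upright on the rubber-lined kit tray with the heavy end down: the two ends look alike, so feel by balancing each cartridge in the grip which end holds the steel slug. Finish by tipping the empty bin fully shut, and leave the grease tin and the small carton where they stand.

Things in the scene. Friction and masses are not known exactly. Their poses are not given: they have to be found in the camera images.
- bin_unit: Tip-out stock bin's grey sheet-steel housing, fixed to the bench, 172 deep (x, front at -x towards the robot) x 362 wide (y) x 141 mm high; origin at the centre of its underside. A roof, top at 141 mm, covers its back half only (from x = +6 mm back); while shut, the bin's contents cannot be grasped from above.
- bin (a joint): Tilt of the grey plastic bin in the housing: 0 = shut (front wall upright), grows as the bin tips forward towards the robot, 0.85 rad = fully open at its stop. A friction hinge: the bin stays wherever it is left; moving it takes about 5 to 18 N at the tab. The hinge line runs along the housing's y through point bin_pivot.
- bin_pivot (a point): Point on the bin's hinge line at mid width, 75 mm in front of the housing's origin and 22 mm up; axes as the housing's. From here, bin shut: floor surface 4 mm up, 4 to 120 mm back; front wall 100 mm high, back wall 20 mm; inside width 340 mm. Low ribs (12 mm) along the front and back walls part it into five bays 61 mm apart. Cartridges lie front to back; tipped open, they slide to the front wall.
- bin_tab (a point): On the upright pull tab at the centre of the bin's front rim, 15 mm below the tab's top edge; tab 30 mm wide (y), 9 mm thick, standing 38 mm above the rim. This point is 123 mm from the hinge line, straight above it when shut, and swings with the bin; its z points up the tab, y along the hinge line.
- tray: Low steel kit tray with a black ribbed rubber liner, fixed, 150 (x) x 300 (y) mm outside, rim 4 mm thick and 16 mm high, with wire handles at both y ends reaching 19 mm further; liner surface 6 mm above the bench; origin at the centre of its underside.
- grease_tin: Bystander, loose: round grease tin, 68 mm across, 63 mm high; origin at the centre of its underside.
- kit_box: Bystander, loose: small brown carton, 82 x 82 x 58 mm high; origin at the centre of its underside.
- cartridge_1: Damper cartridge, loose (absent in some starts): 90 mm long, round steel barrel 28 mm across and 62 long between two eight-sided aluminium caps 32 mm across flats, 14 thick; 0.24 to 0.38 kg. Origin at mid length, z along it. The ends look alike; a hidden slug in one end (+z in some cartridges, -z in others) puts the centre of mass 30 mm from the middle.
- cartridge_2: Damper cartridge, loose (absent in some starts): 90 mm long, round steel barrel 28 mm across and 62 long between two eight-sided aluminium caps 32 mm across flats, 14 thick; 0.24 to 0.38 kg. Origin at mid length, z along it. The ends look alike; a hidden slug in one end (+z in some cartridges, -z in others) puts the centre of mass 30 mm from the middle.
- cartridge_3: Damper cartridge, loose (absent in some starts): 90 mm long, round steel barrel 28 mm across and 62 long between two eight-sided aluminium caps 32 mm across flats, 14 thick; 0.24 to 0.38 kg. Origin at mid length, z along it. The ends look alike; a hidden slug in one end (+z in some cartridges, -z in others) puts the centre of mass 30 mm from the middle.
- cartridge_4: Damper cartridge, loose (absent in some starts): 90 mm long, round steel barrel 28 mm across and 62 long between two eight-sided aluminium caps 32 mm across flats, 14 thick; 0.24 to 0.38 kg. Origin at mid length, z along it. The ends look alike; a hidden slug in one end (+z in some cartridges, -z in others) puts the centre of mass 30 mm from the middle.
- cartridge_5: Damper cartridge, loose (absent in some starts): 90 mm long, round steel barrel 28 mm across and 62 long between two eight-sided aluminium caps 32 mm across flats, 14 thick; 0.24 to 0.38 kg. Origin at mid length, z along it. The ends look alike; a hidden slug in one end (+z in some cartridges, -z in others) puts the centre of mass 30 mm from the middle.
Mind the look-alikes: they are no part of the job. What is shaped like the cartridge_5 but red is not meant.

How it is judged (in metres and radians):
On the way:
1. the bin has been tipped forward (more than 0.6 rad) (value of joint bin above 0.6 rad), for 0.2 s.
At the end, for the whole second after the job is handed in: Every cartridge that is present stands released and still on the tray's liner inside its rim, upright within 0.15 rad, with its heavy end down; the bin is shut (within 0.06 rad) (angle between the z axis of each of cartridge_1, cartridge_2, cartridge_3, cartridge_4, cartridge_5 and the z axis of tray, either way round below 0.15 rad and z of cartridge_1_c0 in the frame of tray between 0.005 and 0.022 m and x of cartridge_1 in the frame of tray between -0.07 and 0.07 m and y of cartridge_1 in the frame of tray between -0.145 and 0.145 m and linear speed of each of cartridge_1, cartridge_2, cartridge_3, cartridge_4, cartridge_5 below 0.02 m/s and z of cartridge_2_c0 in the frame of tray between 0.005 and 0.022 m and x of cartridge_2 in the frame of tray between -0.07 and 0.07 m and y of cartridge_2 in the frame of tray between -0.145 and 0.145 m and z of cartridge_3_c0 in the frame of tray between 0.005 and 0.022 m and x of cartridge_3 in the frame of tray between -0.07 and 0.07 m and y of cartridge_3 in the frame of tray between -0.145 and 0.145 m and z of cartridge_4_c0 in the frame of tray between 0.005 and 0.022 m and x of cartridge_4 in the frame of tray between -0.07 and 0.07 m and y of cartridge_4 in the frame of tray between -0.145 and 0.145 m and z of cartridge_5_c0 in the frame of tray between 0.005 and 0.022 m and x of cartridge_5 in the frame of tray between -0.07 and 0.07 m and y of cartridge_5 in the frame of tray between -0.145 and 0.145 m and value of joint bin below 0.06 rad); the robot touches nothing.
It fails at once if the grease tin or the small carton is shifted by more than 40 mm (distance of any of grease_tin, kit_box from where it was at the start of the episode above 0.04 m).
Of cartridge_1, cartridge_2, cartridge_3, cartridge_4, cartridge_5 only 3 to 4 are there at a start; the rules pass over those that are not, and their reading is None.
At some moment in a run one of cartridge_1, cartridge_2, cartridge_3, cartridge_4, cartridge_5 may be knocked a few centimetres aside while the robot is not near it.
Once in a run the grip may slacken for a moment while it holds something.
It also fails if it takes over 210 s, if anything falls off the work surface, if the arm or the gripper's body presses on something with over 40 N, if the wrist force passes 120 N, or if a joint passes its speed limit or range.

## Working session

There is one attempt and no reset: what is moved stays moved. The work goes in short steps, Python scripts to look and compute and a shell command to move; the robot and the scene stay as the last step left them, time stands still between calls to the robot, and variables do not carry over. Pictures are saved under pics/ and viewed, at most 14 in all, crops included, and the job is handed in when it is done.

```bash
ls; mkdir -p pics
cat > h.py <<'E'
import numpy as np, cv2
from scipy.spatial.transform import Rotation as Ro
from plant import *
def save(name,f,crop=None,s=1):
    im=snapshot(name)
    if crop: a,b,c,d=crop; im=im[b:d,a:c]
    if s!=1: im=cv2.resize(im,None,fx=s,fy=s,interpolation=cv2.INTER_CUBIC)
    cv2.imwrite('pics/'+f,np.ascontiguousarray(im[:,:,::-1]))
def ray(name,uv,cp=None):
    cp=cp or camera_params(name); K=np.array(cp['mtx'])
    p=cv2.undistortPoints(np.array([[uv]],float),K,np.array([cp['k1'],0,0,0.]))[0,0]
    R=Ro.from_rotvec(np.ravel(cp['rvec'])).as_matrix(); t=np.ravel(cp['tvec'])
    d=R.T@np.array([*p,1]); return -R.T@t, d/np.linalg.norm(d)
def atz(name,uv,z,cp=None):
    o,d=ray(name,uv,cp); return o+d*(z-o[2])/d[2]
def tri(*rays):
    A=0;b=0
    for o,d in rays: P=np.eye(3)-np.outer(d,d); A=A+P; b=b+P@o
    x=np.linalg.solve(A,b); return x,[np.linalg.norm((np.eye(3)-np.outer(d,d))@(x-o)) for o,d in rays]
def proj(name,X,cp=None):
    cp=cp or camera_params(name)
    return cv2.projectPoints(np.array([X],float),np.ravel(cp['rvec']),np.ravel(cp['tvec']),np.array(cp['mtx']),np.array([cp['k1'],0,0,0.]))[0][0,0]
def toolR(o=None):
    o=o or get_obs(); return Ro.from_euler('xyz',o['orientation'],degrees=True)
def delta(pos,rpy):
    "shift/turn in command units from current measured pose"
    o=get_obs(); R=toolR(o); s=R.inv().apply(np.array(pos)-o['tool_pos'])/0.3
    w=(R.inv()*Ro.from_euler('xyz',rpy,degrees=True)).as_rotvec()/np.pi
    return np.round(np.r_[s,w],4)
E
python3 - <<'E'
from h import *
print(get_obs())
save('scene','s0.png');save('top','t0.png')
for c in('scene','top'):
    cp=camera_params(c); print(c,np.round(ray(c,(256,192))[0],3),np.round(ray(c,(256,192))[1],3))
    for t in('bin_unit','bin_pivot','bin_tab','tray','grease_tin','kit_box','cartridge_1'):
        print(t,[(np.round(a['uv']),round(a['p'],2)) for a in landmark_of(c,t)][:7])
E
```

```text
pics
{'clock': 0.0, 'joint_pos': array([-5.11032324e+01,  2.05902673e+01,  6.33875018e-01, -2.03373243e-02,
       -7.01364590e+01, -1.65067068e+01]), 'qvel': array([ 0.02787919,  0.06457491, -0.01408144,  0.07418621, -0.05155748,
        0.09450064]), 'tau': array([-3.52452393e-03, -5.82719135e+01,  2.93039149e+01,  6.99730396e+00,
        6.58247009e-03, -1.91410527e-04]), 'tool_pos': array([ 0.25689875, -0.6236672 ,  0.22563596]), 'orientation': array([ 1.79905543e+02, -8.05365491e-03, -1.57616858e+02]), 'force': array([-0.41328302, -0.26251351, -0.51918045]), 'moment': array([-0.04198234, -0.03081354,  0.00364514]), 'gripper_force': 0.0, 'opening': 0.08778853099920937}
scene [0.247 0.539 0.727] [ 0.398 -0.622 -0.674]
bin_unit [(array([207., 264.]), 0.87), (array([262., 163.]), 0.43)]
bin_pivot [(array([231., 272.]), 0.84)]
bin_tab [(array([228., 238.]), 0.79)]
tray [(array([326., 187.]), 0.68)]
grease_tin [(array([244., 181.]), 0.94)]
kit_box [(array([262., 162.]), 0.6)]
cartridge_1 [(array([209., 254.]), 0.96), (array([132., 243.]), 0.78), (array([233., 222.]), 0.76), (array([192., 272.]), 0.66), (array([174., 292.]), 0.59)]
top [0.412 0.031 1.21 ] [ 0.156 -0.008 -0.988]
bin_unit [(array([206., 183.]), 0.82)]
bin_pivot [(array([211., 210.]), 0.71), (array([208., 181.]), 0.19)]
bin_tab [(array([207., 205.]), 0.73)]
tray [(array([364., 222.]), 0.62)]
grease_tin [(array([314., 147.]), 0.75)]
kit_box [(array([356., 144.]), 0.59)]
cartridge_1 [(array([186., 282.]), 0.94), (array([249., 178.]), 0.83), (array([187., 186.]), 0.72), (array([162., 189.]), 0.71), (array([183., 117.]), 0.64), (array([357., 142.]), 0.38)]
```

```bash
python3 -m inch --help 2>&1 | head -20
```

```text
invalid input
```

View pics/s0.png

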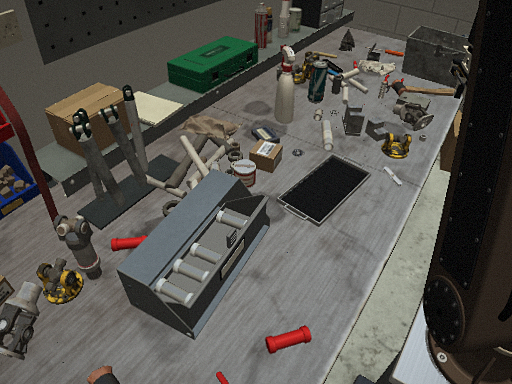

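View pics/t0.png

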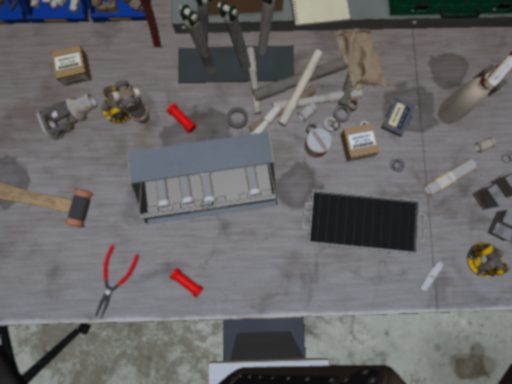

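Both views show four grey cartridges lying in the bin: top pixels about (164,190), (185,188), (207,186), (252,178). The red look-alikes lie on the bench at (181,117) and (186,282) and are not meant. The tray is at (364,222), the tin at (318,140) and the carton at (360,142). I'll confirm this in an enlarged crop.

Run:
```python
from h import *
save('top','t1.png',(120,120,430,260),2.55)
save('scene','s1.png',(110,140,380,340),2.9)
S={};
for t in('bin_unit','bin_pivot','bin_tab','tray','grease_tin','kit_box'):
    a=landmark_of('scene',t)[0]['uv'];b=landmark_of('top',t)[0]['uv']
    x,e=tri(ray('scene',a),ray('top',b));print(t,np.round(x,3),np.round(e,3))
for n,uv,z in(('c',(162,189),.045),('c',(187,186),.045),('c',(207,186),.045),('c',(249,178),.045)):print(n,np.round(atz('top',uv,z),3))
for th in('tray','bin_unit','bin'):
  try:
    m=cut_out('top',th)[0]; c=cv2.findContours(m['pixels'].astype(np.uint8),0,2)[0]; c=max(c,key=cv2.contourArea)
    print(th,m['p'],cv2.minAreaRect(c),[np.round(atz('top',p,.016),3).tolist() for p in cv2.boxPoints(cv2.minAreaRect(c))])
  except Exception as e: print(th,e)
```

```text
bin_unit [ 0.631  0.148 -0.011] [0.006 0.006]
bin_pivot [0.557 0.148 0.014] [0.001 0.001]
bin_tab [0.554 0.153 0.146] [0.002 0.002]
tray [ 0.515 -0.279 -0.013] [0. 0.]
grease_tin [ 0.72  -0.141  0.02 ] [0.006 0.006]
kit_box [ 0.737 -0.279 -0.017] [0.001 0.001]
c [0.611 0.276 0.045]
c [0.617 0.208 0.045]
c [0.616 0.154 0.045]
c [0.635 0.04  0.045]
tray 0.89 ((364.43853759765625, 221.17623901367188), (113.89395904541016, 54.77412033081055), 5.19442892074585) [[0.456, -0.108, 0.016], [0.606, -0.128, 0.016], [0.569, -0.442, 0.016], [0.419, -0.416, 0.016]]
bin_unit 0.87 ((202.42575073242188, 177.48751831054688), (74.87034606933594, 144.6223602294922), 81.09828186035156) [[0.725, 0.385, 0.016], [0.779, -0.017, 0.016], [0.567, -0.042, 0.016], [0.516, 0.35, 0.016]]
bin 0.65 ((205.25689697265625, 191.20065307617188), (38.60376739501953, 139.14895629882812), 81.59663391113281) [[0.637, 0.36, 0.016], [0.685, -0.023, 0.016], [0.576, -0.035, 0.016], [0.53, 0.343, 0.016]]
```

View pics/t1.png

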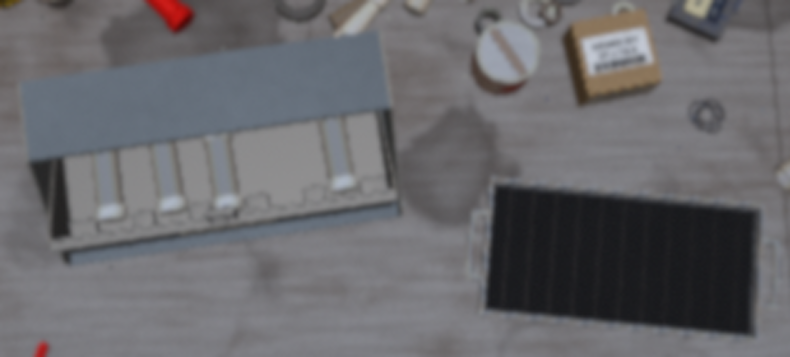

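View pics/s1.png

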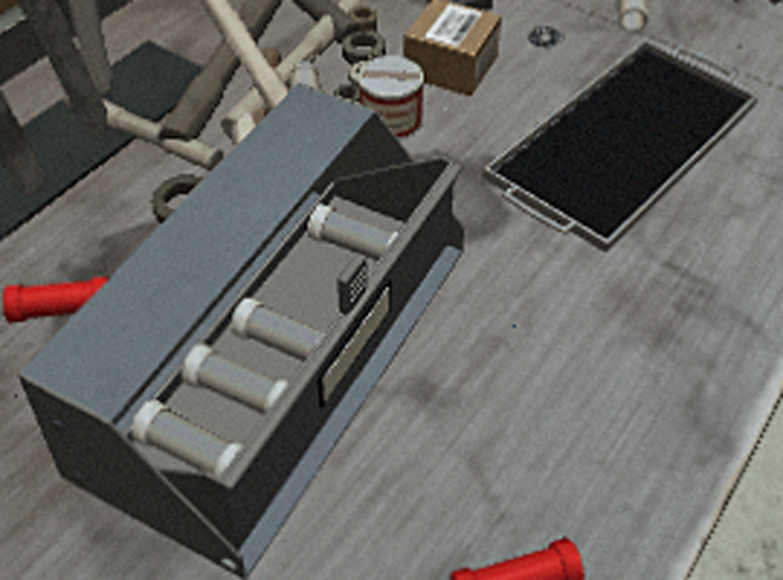

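The crops confirm four grey cartridges in bays 1, 2, 3 and 5, counted from +y, with bay 4 empty. The reds are outside the bin. Next I fit the housing and tray poses to the corners seen in both views.

Run:
```python
from h import *
from scipy.optimize import least_squares
cps={c:camera_params(c) for c in('top','scene')}
T=lambda p:np.array(p)/2.55+[120,120]-.3
S=lambda p:np.array(p)/2.9+[110,140]-.3
def fit(obs,x0):
    def f(x):
        r=[]
        for c,P,uv in obs:
            P=Ro.from_euler('z',x[2]).apply(P)+[x[0],x[1],x[3]]
            r.append(proj(c,P,cps[c])-uv)
        return np.ravel(r)
    s=least_squares(f,x0,loss='soft_l1');return s.x,np.round(f(s.x).reshape(-1,2),1)
h=.141
b=[('top',(.086,.181,h),T((22,85))),('top',(.086,-.181,h),T((380,32))),('top',(.006,-.181,h),T((393,108))),('top',(.006,.181,h),T((33,160))),
('top',(-.086,.181,0),T((70,262))),('top',(-.086,-.181,0),T((400,213))),
('scene',(.086,.181,h),S((20,378))),('scene',(.006,.181,h),S((115,452))),('scene',(.086,-.181,h),S((302,85))),('scene',(.006,-.181,h),S((380,112))),('scene',(-.086,.181,0),S((245,578))),('scene',(-.086,-.181,0),S((463,247)))]
x,r=fit(b,[.63,.15,-.1,0]);print('bin',np.round(x,4),np.degrees(x[2]),r.tolist())
h=.016
t=[('top',(.075,.15,h),T((495,183))),('top',(.075,-.15,h),T((760,208))),('top',(-.075,-.15,h),T((753,335))),('top',(-.075,.15,h),T((485,310))),
('scene',(.075,.15,h),S((487,168))),('scene',(-.075,.15,h),S((608,245))),('scene',(-.075,-.15,h),S((755,97))),('scene',(.075,-.15,h),S((640,42)))]
y,r=fit(t,[.51,-.28,-.1,0]);print('tray',np.round(y,4),np.degrees(y[2]),r.tolist())
R=Ro.from_euler('z',x[2])
print('tab',R.apply([-.075,0,.145])+[x[0],x[1],x[3]])
for i in (2,1,0,-1,-2): print('bay',i,R.apply([-.01,i*.061,.026+.016])+[x[0],x[1],0], proj('top',R.apply([-.01,i*.061,.026+.016])+[x[0],x[1],0]))
```

```text
bin [ 0.6297  0.1537  0.1215 -0.0062] 6.962241358400326 [[-0.6, -1.2], [0.7, -0.8], [0.5, -0.3], [-1.6, 0.2], [1.5, 1.4], [0.6, 1.6], [0.4, -0.5], [-1.1, -9.0], [-0.7, 0.3], [-0.8, 0.5], [1.1, 2.4], [0.3, 4.1]]
tray [ 0.5162 -0.2784 -0.1166 -0.0114] -6.682259112152865 [[-0.7, -3.0], [2.2, -3.3], [3.1, 0.8], [-0.6, 0.9], [-1.2, 1.4], [0.0, 0.3], [0.3, 0.2], [0.6, 0.0]]
tab [0.55520388 0.14456343 0.13879066]
bay 2 [0.60493633 0.27354282 0.042     ] [162.95982782 191.34572562]
bay 1 [0.61233045 0.21299262 0.042     ] [185.36357069 188.06367484]
bay 0 [0.61972458 0.15244242 0.042     ] [207.71628734 184.79035866]
bay -1 [0.62711871 0.09189221 0.042     ] [230.01301771 181.52649134]
bay -2 [0.63451284 0.03134201 0.042     ] [252.24889304 178.27277389]
```

The tray is at about (0.516,-0.279) with yaw -6.7°, and the bin housing at about (0.631,0.153) with yaw +7°. First move: hover over the tab with the fingers set to close along the bin's x.

```bash
cat >> h.py <<'E'
def seq(*W,start=None):
    "deltas for successive calls, one per waypoint (pos,rpy)"
    o=get_obs(); p=np.array(o['tool_pos']); R=toolR(o)
    for pos,rpy in W:
        R2=Ro.from_euler('xyz',rpy,degrees=True) if not isinstance(rpy,Ro) else rpy
        d=np.r_[R.inv().apply(np.array(pos)-p)/.3,(R.inv()*R2).as_rotvec()/np.pi]
        n=max(np.linalg.norm(np.array(pos)-p)/.0417,np.degrees((R.inv()*R2).magnitude())/7.16)
        print(' '.join('%.4f'%v for v in d),' rows>=%.1f'%n); p=np.array(pos);R=R2
E
python3 -c "
from h import *
seq(((.36,-.40,.29),(180,0,-130)),((.46,-.13,.29),(180,0,-105)),((.545,.147,.29),(180,0,-83)))"
```

```text
-0.6018 0.5600 -0.2115 0.0000 -0.0000 -0.1534  rows>=6.1
-0.9037 0.3232 0.0000 0.0000 0.0000 -0.1389  rows>=6.9
-0.9652 -0.0347 -0.0000 -0.0000 0.0000 -0.1222  rows>=6.9
```

```bash
python3 -m inch '-0.6 0.56 -0.21 0 0 -0.153;-0.6 0.56 -0.21 0 0 -0.153;-0.6 0.56 -0.21 0 0 -0.153;-0.6 0.56 -0.21 0 0 -0.153;-0.6 0.56 -0.21 0 0 -0.153;-0.6 0.56 -0.21 0 0 -0.153;-0.6 0.56 -0.21 0 0 -0.153'
python3 -m inch '-0.9 0.32 0 0 0 -0.139;-0.9 0.32 0 0 0 -0.139;-0.9 0.32 0 0 0 -0.139;-0.9 0.32 0 0 0 -0.139;-0.9 0.32 0 0 0 -0.139;-0.9 0.32 0 0 0 -0.139;-0.9 0.32 0 0 0 -0.139;-0.9 0.32 0 0 0 -0.139'
python3 -m inch '-0.965 -0.035 0 0 0 -0.122;-0.965 -0.035 0 0 0 -0.122;-0.965 -0.035 0 0 0 -0.122;-0.965 -0.035 0 0 0 -0.122;-0.965 -0.035 0 0 0 -0.122;-0.965 -0.035 0 0 0 -0.122;-0.965 -0.035 0 0 0 -0.122;-0.965 -0.035 0 0 0 -0.122;-0.965 -0.035 0 0 0 -0.122;-0.965 -0.035 0 0 0 -0.122'
python3 - <<'E'
from h import *
print(get_obs()['joint_pos']); cp=camera_params('wrist');save('wrist','w0.png'); print(np.round(ray('wrist',(256,192),cp),3))
for t in('bin_tab',):
    for c in ('wrist','scene','top'):
        if c!='wrist': snapshot(c)
        L=landmark_of(c,t);print(c,L)
        if c=='wrist' and L: r=ray(c,L[0]['uv'],cp); print(atz(c,L[0]['uv'],.145,cp))
        elif L: print(tri(r,ray(c,L[0]['uv'])))
E
```

```text
clock: 2.23
tool_pos: [0.3619, -0.3965, 0.2924]
orientation: [-179.7, 0.1, -129.9]
force: [-0.2, -1.9, -0.7]
opening: 0.0878
gripper_force: 0.0
clock: 2.9
tool_pos: [0.4617, -0.1272, 0.2898]
orientation: [-179.9, 0.1, -104.8]
force: [0.8, -0.8, -0.2]
opening: 0.0877
gripper_force: 0.0
clock: 3.73
tool_pos: [0.545, 0.1451, 0.2892]
orientation: [180.0, -0.0, -83.0]
force: [0.1, -0.6, 0.2]
opening: 0.0877
gripper_force: 0.0
[ 3.47938426e+01  8.10958411e+00 -7.80317413e+00  6.00495249e-04
 -7.41337286e+01 -2.78405224e+01]
[[ 0.553  0.078  0.448]
 [-0.047  0.245 -0.969]]
wrist [{'uv': [240.2, 180.1], 'p': 0.9}]
[0.55484602 0.14525215 0.145     ]
scene [{'uv': [230.1, 239.9], 'p': 0.79}]
(array([0.55599748, 0.14838519, 0.13379932]), [np.float64(0.0012613856168385057), np.float64(0.0012613856168387993)])
top [{'uv': [208.1, 205.5], 'p': 0.89}]
(array([0.55276626, 0.14427287, 0.13876858]), [np.float64(0.0031221237003862326), np.float64(0.003122123700386365)])
```

View pics/w0.png

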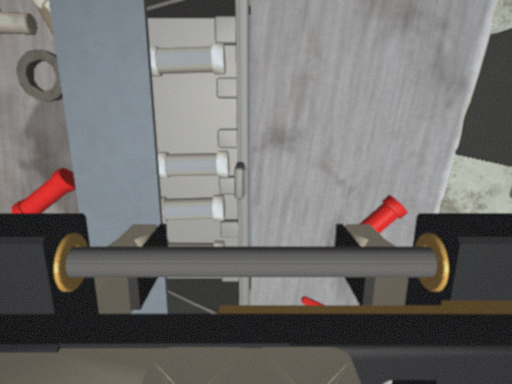

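The wrist view shows the tab at pixel (240,180), which works out to about (0.555,0.146). Three cartridges show at (187,60), (193,164) and (193,208), and the reds are outside. Next I descend, grip the tab and swing it about the hinge.

Run:
```python
from h import *
seq(((.555,.146,.140),(180,0,-83)))
r=.118
for i in range(1,21):
    t=.87*i/20; print('%d 0 %.4f %.4f %.4f 0 0'%(i,r*np.sin(t)/.3,r*(1-np.cos(t))/.3,t/np.pi))
# second half relative to midpoint is the same as first half
```

```text
-0.0019 -0.0331 0.5000 -0.0002 0.0001 -0.0009  rows>=3.6
1 0 0.0171 0.0004 0.0138 0 0
2 0 0.0342 0.0015 0.0277 0 0
3 0 0.0512 0.0033 0.0415 0 0
4 0 0.0681 0.0059 0.0554 0 0
5 0 0.0849 0.0093 0.0692 0 0
6 0 0.1015 0.0133 0.0831 0 0
7 0 0.1179 0.0181 0.0969 0 0
8 0 0.1341 0.0236 0.1108 0 0
9 0 0.1501 0.0298 0.1246 0 0
10 0 0.1658 0.0366 0.1385 0 0
11 0 0.1811 0.0442 0.1523 0 0
12 0 0.1961 0.0524 0.1662 0 0
13 0 0.2108 0.0612 0.1800 0 0
14 0 0.2250 0.0707 0.1939 0 0
15 0 0.2388 0.0808 0.2077 0 0
16 0 0.2522 0.0915 0.2215 0 0
17 0 0.2651 0.1027 0.2354 0 0
18 0 0.2775 0.1145 0.2492 0 0
19 0 0.2893 0.1269 0.2631 0 0
20 0 0.3006 0.1397 0.2769 0 0
```

```bash
python3 -m inch '-0.002 -0.033 0.3 0 0 0;-0.002 -0.033 0.4 0 0 0;-0.002 -0.033 0.48 0 0 0;-0.002 -0.033 0.5 0 0 0;-0.002 -0.033 0.5 0 0 0'
python3 -m inch '0 0 0 0 0 0;0 0 0 0 0 0;0 0 0 0 0 0;0 0 0 0 0 0;0 0 0 0 0 0;0 0 0 0 0 0;0 0 0 0 0 0;0 0 0 0 0 0' 1
python3 -m inch '0 0.0171 0.0004 0.0138 0 0;0 0.0342 0.0015 0.0277 0 0;0 0.0512 0.0033 0.0415 0 0;0 0.0681 0.0059 0.0554 0 0;0 0.0849 0.0093 0.0692 0 0;0 0.1015 0.0133 0.0831 0 0;0 0.1179 0.0181 0.0969 0 0;0 0.1341 0.0236 0.1108 0 0;0 0.1501 0.0298 0.1246 0 0;0 0.1658 0.0366 0.1385 0 0'
python3 -m inch '0 0.0171 0.0004 0.0138 0 0;0 0.0342 0.0015 0.0277 0 0;0 0.0512 0.0033 0.0415 0 0;0 0.0681 0.0059 0.0554 0 0;0 0.0849 0.0093 0.0692 0 0;0 0.1015 0.0133 0.0831 0 0;0 0.1179 0.0181 0.0969 0 0;0 0.1341 0.0236 0.1108 0 0;0 0.1501 0.0298 0.1246 0 0;0 0.1501 0.0298 0.1246 0 0'
```

```text
clock: 4.45
tool_pos: [0.5516, 0.1446, 0.134]
orientation: [179.5, -0.2, -83.2]
force: [-0.8, -1.4, -0.7]
opening: 0.0879
gripper_force: 0.0
clock: 5.12
tool_pos: [0.555, 0.1469, 0.1399]
orientation: [-180.0, 0.0, -83.1]
force: [1.0, 0.5, -0.5]
opening: 0.0398
gripper_force: 0.0
clock: 5.95
tool_pos: [0.5119, 0.1433, 0.1392]
orientation: [-156.1, 0.2, -83.1]
force: [27.9, -1.6, -25.5]
opening: 0.0092
gripper_force: 29.5
clock: 6.78
tool_pos: [0.5707, 0.1798, 0.2903]
orientation: [-137.6, -0.4, -83.6]
force: [1.5, 1.2, 2.7]
opening: 0.0003
gripper_force: 0.0
```

```bash
python3 -m inch '0 0 0 0 0 0'
python3 - <<'E'
from h import *
o=get_obs();print(o['joint_pos'],o['force']);
save('scene','s2.png')
for c in('top','scene'):
    snapshot(c);print(landmark_of(c,'bin_tab')[:1])
E
```

```text
clock: 6.87
tool_pos: [0.5715, 0.1795, 0.2892]
orientation: [-137.6, -0.6, -83.4]
force: [0.9, -1.7, 0.1]
opening: 0.0001
gripper_force: 0.0
[  27.10652801   -9.14356524  -58.15410224   87.52196126  -14.15044516
 -102.53621011] [ 0.85653352 -1.70406573  0.11344838]
[{'uv': [205.2, 206.1], 'p': 0.9}]
[{'uv': [228.6, 238.6], 'p': 0.8}]
```

View pics/s2.png

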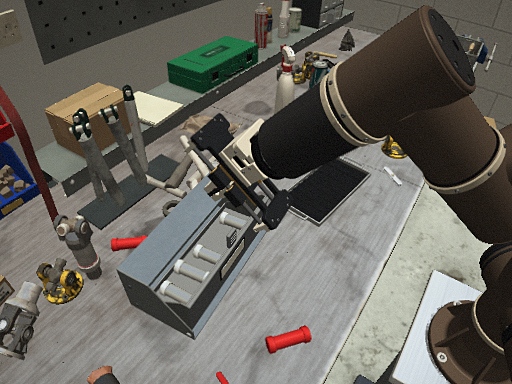

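q3 ran into its range: tilting forward this close in folds the arm too far. The fingers slipped off and the bin is still shut, with nothing disturbed (tab landmark unchanged). I'll back off and collect a few joint and pose pairs to fit the arm's kinematics for planning.

```bash
cat > log.py <<'E'
from h import *; import json
o=get_obs(); open('kin.jsonl','a').write(json.dumps([list(o['joint_pos']),list(o['tool_pos']),list(o['orientation'])])+'\n'); print(np.round(o['joint_pos'],1))
E
python3 log.py
cat >> kin.jsonl <<'E'
[[-51.1032324,20.5902673,0.633875018,-0.0203373243,-70.136459,-16.5067068],[0.25689875,-0.6236672,0.22563596],[179.905543,-0.00805,-157.616858]]
[[34.7938426,8.10958411,-7.80317413,0.0006,-74.1337286,-27.8405224],[0.545,0.1451,0.2892],[180.0,0.0,-83.0]]
E
python3 -c "
from h import *
seq(((.60,.12,.38),(180,0,-83)),((.60,.05,.36),(180,30,-173)),((.60,-.05,.36),(150,0,-173)),((.60,.1,.36),(180,-30,-173)),((.6,.1,.36),(210,-20,-173)))"
```

```text
[  27.5   -9.1  -58.2   86.3  -14.4 -102.1]
0.2041 -0.2649 -0.1790 -0.2333 -0.0038 -0.0031  rows>=5.9
0.2316 0.0284 0.0667 0.1306 -0.1306 0.4875  rows>=13.1
0.0352 -0.3308 -0.0203 -0.1628 0.1628 0.0436  rows>=5.9
-0.0609 0.4298 0.2481 0.1628 0.1628 0.0436  rows>=5.9
0.0000 0.0000 0.0000 0.1662 -0.0543 0.0145  rows>=4.4
```

```bash
python3 -m inch '0.2 -0.26 -0.18 -0.233 0 0;0.2 -0.26 -0.18 -0.233 0 0;0.2 -0.26 -0.18 -0.233 0 0;0.2 -0.26 -0.18 -0.233 0 0;0.2 -0.26 -0.18 -0.233 0 0;0.2 -0.26 -0.18 -0.233 0 0;0.2 -0.26 -0.18 -0.233 0 0;0.2 -0.26 -0.18 -0.233 0 0;0.2 -0.26 -0.18 -0.233 0 0;0.2 -0.26 -0.18 -0.233 0 0' -1 >/dev/null; python3 log.py
python3 -m inch '0 0 0 0 0 0.25;0 0 0 0 0 0.25;0 0 0 0 0 0.25;0 0 0 0 0 0.25;0 0 0 0 0 0.25;0 0 0 0 0 0.25;0 0 0 0 0 0.25;0 0 0 0 0 0.25'>/dev/null
python3 -m inch '0 0 0 0 0 0.25;0 0 0 0 0 0.25;0 0 0 0 0 0.25;0 0 0 0 0 0.25;0 0 0 0 0 0.25;0 0 0 0 0 0.25;0 0 0 0 0 0.25;0 0 0 0 0 0.25;0 0 0 0 0 0.25'; python3 log.py
python3 -m inch '0 0 0 0 0.15 0;0 0 0 0 0.15 0;0 0 0 0 0.15 0;0 0 0 0 0.15 0;0 0 0 0 0.15 0;0 0 0 0 0.15 0'; python3 log.py
python3 -m inch '0 0.4 0 0.15 0 0;0 0.4 0 0.15 0 0;0 0.4 0 0.15 0 0;0 0.4 0 0.15 0 0;0 0.4 0 0.15 0 0;0 0.4 0 0.15 0 0;0 0.4 0 0.15 0 0'; python3 log.py
python3 -m inch '0 -0.3 0.1 -0.15 -0.25 0;0 -0.3 0.1 -0.15 -0.25 0;0 -0.3 0.1 -0.15 -0.25 0;0 -0.3 0.1 -0.15 -0.25 0;0 -0.3 0.1 -0.15 -0.25 0;0 -0.3 0.1 -0.15 -0.25 0;0 -0.3 0.1 -0.15 -0.25 0;0 -0.3 0.1 -0.15 -0.25 0;0 -0.3 0.1 -0.15 -0.25 0;0 -0.3 0.1 -0.15 -0.25 0'; python3 log.py
cat > kin.py <<'E'
import json,sys
from h import *
from scipy.optimize import least_squares
A=lambda ax,a:Ro.from_euler(ax,a,degrees=True).as_matrix()
BASE=None
def fk(q,p):
    # p: a1,d,h1, ux,uz, fx,fz, wy, L, rot0
    R=A('z',q[0]); x=R@[p[0],p[1],p[2]]
    R=R@A('y',q[1]); x=x+R@[p[3],0,p[4]]
    R=R@A('y',-q[2]); x=x+R@[p[5],0,p[6]]
    R=R@A('x',SG[0]*q[3]); x=x+R@[0,p[7],p[10]]
    R=R@A('y',-q[4]); x=x+R@[p[8],p[11],p[9]]
    R=R@A('x',SG[1]*q[5])@TOOL
    return x,R
SG=[-1,-1]
TOOL=np.eye(3)
def fit(verbose=True):
    global SG,TOOL
    D=[json.loads(l) for l in open('kin.jsonl')]
    best=None
    for s in((1,1),(1,-1),(-1,1),(-1,-1)):
        SG=list(s);TOOL=np.eye(3)
        Ts=[fk(q,np.zeros(12))[1].T@Ro.from_euler('xyz',r,degrees=True).as_matrix() for q,t,r in D]
        m=Ro.from_matrix(Ts).mean(); e=np.degrees((m.inv()*Ro.from_matrix(Ts)).magnitude()).max()
        if best is None or e<best[0]: best=(e,s,m.as_matrix())
    SG=list(best[1]);TOOL=best[2]
    f=lambda p:np.r_[np.ravel([fk(q,p)[0]-t for q,t,r in D]),1e-4*(p-P0)]
    P0=np.array([0,-.19,.4,0,.45,.4,0,0,.25,0,0,0.])
    s=least_squares(f,P0)
    if verbose: print('orient err',best[0],SG,'pos err mm',np.abs(1000*s.fun[:3*len(D)]).max(),np.round(s.x,4))
    return s.x
LO=np.array([-176.03,-82.01,-58.28,-173.87,-174.79,-173.66]);HI=np.array([176.03,121.73,71.71,95.51,-.11,173.66])
def ik(pos,Rt,p,q0):
    Rt=Rt.as_matrix() if isinstance(Rt,Ro) else Rt
    def f(q):
        x,R=fk(q,p); return np.r_[(x-pos)*10,Ro.from_matrix(R.T@Rt).as_rotvec()]
    s=least_squares(f,np.clip(q0,LO+.2,HI-.2),bounds=(LO,HI))
    return s.x,np.linalg.norm(s.fun)
if __name__=='__main__': fit()
E
python3 kin.py
```

```text
[ 30.1  11.4   7.7   0.  -86.5 -23.5]
clock: 9.37
tool_pos: [0.5983, 0.1226, 0.379]
orientation: [-179.6, 0.0, -173.4]
force: [1.1, -0.1, -0.4]
opening: 0.0875
gripper_force: 0.0
[  30.1   11.2    7.2    0.4  -86.  -113.6]
clock: 9.87
tool_pos: [0.6, 0.1223, 0.3753]
orientation: [-179.5, -27.3, -173.8]
force: [0.7, -0.2, 0.3]
opening: 0.0876
gripper_force: 0.0
[  24.6   29.6   32.    -8.9 -118.3 -110.7]
clock: 10.45
tool_pos: [0.5852, 0.2412, 0.3802]
orientation: [-152.7, -26.7, -173.7]
force: [-1.0, -0.6, 1.7]
opening: 0.0873
gripper_force: 0.0
[  44.1   35.5   31.2    8.  -122.4 -119.2]
clock: 11.28
tool_pos: [0.6018, 0.1459, 0.3955]
orientation: [178.0, 17.0, -164.4]
force: [0.5, 0.2, 1.2]
opening: 0.0873
gripper_force: 0.0
[  33.8    1.    -5.9    3.7  -66.4 -108.9]
orient err 0.057544312052974965 [-1, -1] pos err mm 0.033040017374363906 [-0.      0.      0.1988 -0.      0.6017  0.4637  0.     -0.0959  0.3781
  0.     -0.     -0.0959]
```

The fitted model is accurate to 0.03 mm, and it shows the wrist sits 0.378 m behind the TCP. New plan: grip the tab by its side edges (fingers closing along y) with the tool vertical, and let the tab pivot in the pads. I'll check which tilt azimuths are reachable for placing.

```bash
cat >> kin.py <<'E'
def RT(al,tau,typ):
    "tool z tipped by tau from down towards azimuth al; typ -1: tool x points away from al, +1 towards"
    a,t=np.radians(al),np.radians(tau); h=np.array([np.cos(a),np.sin(a),0]); k=np.array([0,0,1.])
    z=np.sin(t)*h-np.cos(t)*k; x=typ*(np.cos(t)*h+np.sin(t)*k); return Ro.from_matrix(np.c_[x,np.cross(z,x),z])
def iks(pos,R,p):
    best=(None,9)
    for q4 in(0,60,-90):
        for q6 in(-100,0,100):
            a=np.degrees(np.arctan2(pos[1],pos[0]))+18
            q,e=ik(pos,R,p,[a,15,0,q4,-80,q6])
            if e<best[1]: best=(q,e)
            if e<1e-3: return best
    return best
E
python3 - <<'E'
import kin; from kin import *
p=fit(False); kin
tr=lambda x,y:Ro.from_euler('z',-6.7,degrees=True).apply([x,y,.06])+[.516,-.279,0]
for typ in(-1,1):
  for tau in(30,41):
    for y in(-.1,.1):
      print(typ,tau,y,[('%d'%al,np.round(q).astype(int).tolist()) if e<1e-3 else (al,0) for al in range(-180,180,45) for q,e in[iks(tr(0,y),RT(al,tau,typ),p)]])
B=lambda x,y,z:Ro.from_euler('z',7,degrees=True).apply([x,y,z])+[.631,.153,0]
for y in(.122,0,-.122):
  for t in (-1,1): print(y,t,[(tau,np.round(iks(B(-.058,y,.06),RT(7,tau,t),p)[0]).astype(int).tolist(),round(iks(B(-.058,y,.06),RT(7,tau,t),p)[1],3)) for tau in(0,20)])
print([iks(B(-.167,0,.093),RT(7,0,t),p) for t in(-1,1)])
seq((B(-.075,-.004,.25),RT(7,0,-1)),(B(-.075,-.004,.135),RT(7,0,-1)))
E
```

```text
-1 30 -0.1 [('-180', [-15, 40, 2, 7, -81, 102]), ('-135', [-7, 32, -22, 27, -59, 123]), ('-90', [-13, 20, -50, 69, -31, 129]), (-45, 0), ('0', [-31, 18, -23, -34, -27, -31]), ('45', [-40, 28, -5, -35, -60, 14]), ('90', [-35, 38, 10, -24, -81, 43]), ('135', [-25, 43, 13, -10, -89, 73])]
-1 30 0.1 [('-180', [1, 36, -3, 0, -81, 89]), ('-135', [12, 31, -21, 17, -65, 112]), ('-90', [15, 20, -48, 47, -41, 123]), (-45, 0), (0, 0), ('45', [-21, 19, -20, -39, -46, 3]), ('90', [-20, 29, -5, -30, -70, 34]), ('135', [-11, 36, 2, -16, -83, 62])]
-1 41 -0.1 [('-180', [-14, 47, 8, 9, -92, 101]), ('-135', [-3, 36, -22, 33, -66, 116]), ('-90', [-14, 23, -55, 89, -40, 110]), (-45, 0), ('0', [-43, 19, -21, -59, -32, 0]), ('45', [-47, 32, -1, -45, -67, 24]), ('90', [-39, 43, 17, -31, -92, 46]), ('135', [-27, 50, 23, -12, -103, 73])]
-1 41 0.1 [('-180', [1, 43, 5, -1, -92, 89]), ('-135', [14, 36, -18, 20, -73, 108]), ('-90', [19, 24, -51, 57, -48, 110]), (-45, 0), ('0', [-17, 10, -34, -62, -13, -15]), ('45', [-32, 22, -17, -53, -54, 21]), ('90', [-26, 34, 1, -37, -80, 40]), ('135', [-14, 42, 11, -20, -95
[... 1456 characters left out ...]
64(0.0)), (20, [16, 12, -58, 91, -3, -9], np.float64(0.0))]
-0.122 -1 [(0, [21, 22, -22, 0, -46, -104], np.float64(0.0)), (20, [19, 13, -54, 44, -6, -144], np.float64(0.0))]
-0.122 1 [(0, [21, 22, -22, 0, -46, 76], np.float64(0.0)), (20, [19, 13, -54, 44, -6, 35], np.float64(0.0))]
[(array([ 3.92660580e+01,  1.03681434e+01, -3.31937153e+01, -8.00298676e-03,
       -4.64377628e+01, -1.22266357e+02]), np.float64(1.2511467659855287e-13)), (array([ 3.92759319e+01,  1.03658307e+01, -3.32033961e+01,  8.00373122e-03,
       -4.64311532e+01,  5.77127372e+01]), np.float64(7.245430073490578e-10))]
0.2840 0.0066 0.4210 0.0178 0.0932 0.0489  rows>=3.7
0.0000 0.0000 0.3833 0.0000 0.0000 0.0000  rows>=2.8
```

Tool azimuth 180° (tool pointing back at the robot) is comfortable everywhere on the tray. I'll turn the tool to yaw 7° (q6 ≈ 60) above the tab.

```bash
python3 -m inch '0.24 0.01 0.2 0.018 0.0932 -0.05;0.24 0.01 0.2 0.018 0.0932 -0.05;0.24 0.01 0.2 0.018 0.0932 -0.05;0.24 0.01 0.2 0.018 0.0932 -0.05;0.24 0.01 0.2 0.018 0.0932 -0.05' >/dev/null
python3 -m inch '0 0 0 0 0 -0.35;0 0 0 0 0 -0.35;0 0 0 0 0 -0.35;0 0 0 0 0 -0.35;0 0 0 0 0 -0.35;0 0 0 0 0 -0.35;0 0 0 0 0 -0.35;0 0 0 0 0 -0.35;0 0 0 0 0 -0.35;0 0 0 0 0 -0.35' >/dev/null
python3 -m inch '0 0 0 0 0 -0.35;0 0 0 0 0 -0.35;0 0 0 0 0 -0.35;0 0 0 0 0 -0.35;0 0 0 0 0 -0.35;0 0 0 0 0 -0.35;0 0 0 0 0 -0.35;0 0 0 0 0 -0.35;0 0 0 0 0 -0.35;0 0 0 0 0 -0.35' >/dev/null
python3 -m inch '0 0 0 0 0 -0.2;0 0 0 0 0 -0.2;0 0 0 0 0 -0.2;0 0 0 0 0 -0.2;0 0 0 0 0 -0.2;0 0 0 0 0 -0.2;0 0 0 0 0 -0.2'; python3 log.py
python3 - <<'E'
from h import *
from kin import RT
cp=camera_params('wrist');save('wrist','w1.png');L=landmark_of('wrist','bin_tab');print(L,L and atz('wrist',L[0]['uv'],.145,cp))
seq(((.5555,.145,.25),RT(7,0,1)),((.5555,.145,.135),RT(7,0,1)))
E
```

```text
clock: 13.95
tool_pos: [0.5514, 0.139, 0.3146]
orientation: [177.4, -0.7, 6.2]
force: [0.0, 0.7, 0.6]
opening: 0.0877
gripper_force: 0.0
[ 35.7   7.7  -6.2   2.7 -76.7  59.9]
[{'uv': [239.8, 173.6], 'p': 0.76}] [0.55520127 0.14284368 0.145     ]
0.0135 -0.0281 0.2135 0.0145 -0.0038 -0.0038  rows>=1.6
0.0000 0.0000 0.3833 0.0000 0.0000 0.0000  rows>=2.8
```

```bash
python3 - <<'E'
import numpy as np
c=lambda t:np.array([-.41*np.sin(t),.41*(1-np.cos(t))])
for k in(0,10):
    print(';'.join('%.4f 0 %.4f 0 0 0'%tuple(c(.086*(i+k)/2)-c(.086*k/2)) for i in range(1,11)))
E
python3 -m inch '0.0135 -0.026 0.3 0.0145 -0.0038 -0.0038;0.0135 -0.026 0.45 0.0145 -0.0038 -0.0038;0.0135 -0.026 0.55 0.0145 -0.0038 -0.0038;0.0135 -0.026 0.597 0.0145 -0.0038 -0.0038;0.0135 -0.026 0.597 0.0145 -0.0038 -0.0038;0.0135 -0.026 0.597 0.0145 -0.0038 -0.0038'
python3 -m inch '0 0 0 0 0 0;0 0 0 0 0 0;0 0 0 0 0 0;0 0 0 0 0 0;0 0 0 0 0 0;0 0 0 0 0 0;0 0 0 0 0 0;0 0 0 0 0 0;0 0 0 0 0 0;0 0 0 0 0 0' 1
python3 -m inch '0 0 0 0 0 0;0 0 0 0 0 0;0 0 0 0 0 0;0 0 0 0 0 0'
```

```text
-0.0176 0 0.0004 0 0 0;-0.0352 0 0.0015 0 0 0;-0.0527 0 0.0034 0 0 0;-0.0702 0 0.0060 0 0 0;-0.0875 0 0.0094 0 0 0;-0.1046 0 0.0136 0 0 0;-0.1216 0 0.0184 0 0 0;-0.1383 0 0.0240 0 0 0;-0.1547 0 0.0303 0 0 0;-0.1709 0 0.0373 0 0 0
-0.0159 0 0.0077 0 0 0;-0.0314 0 0.0161 0 0 0;-0.0465 0 0.0251 0 0 0;-0.0613 0 0.0348 0 0 0;-0.0756 0 0.0450 0 0 0;-0.0894 0 0.0559 0 0 0;-0.1028 0 0.0674 0 0 0;-0.1157 0 0.0795 0 0 0;-0.1280 0 0.0921 0 0 0;-0.1398 0 0.1052 0 0 0
clock: 14.55
tool_pos: [0.5549, 0.1379, 0.1305]
orientation: [179.8, 0.5, 7.1]
force: [0.1, -0.0, 0.6]
opening: 0.0878
gripper_force: 0.0
clock: 15.38
tool_pos: [0.5571, 0.1409, 0.135]
orientation: [-179.9, 0.0, 7.4]
force: [-3.3, 6.0, 2.0]
opening: 0.0396
gripper_force: 3.0
clock: 15.72
tool_pos: [0.5567, 0.1455, 0.1349]
orientation: [-179.5, -0.1, 7.4]
force: [-12.0, 28.0, 2.4]
opening: 0.0296
gripper_force: 30.0
```

```bash
python3 -m inch '0 -0.01 0 0 0 0;0 -0.02 0 0 0 0;0 -0.02 0 0 0 0'
python3 -m inch '-0.0176 0 0.0004 0 0 0;-0.0352 0 0.0015 0 0 0;-0.0527 0 0.0034 0 0 0;-0.0702 0 0.0060 0 0 0;-0.0875 0 0.0094 0 0 0;-0.1046 0 0.0136 0 0 0;-0.1216 0 0.0184 0 0 0;-0.1383 0 0.0240 0 0 0;-0.1547 0 0.0303 0 0 0;-0.1709 0 0.0373 0 0 0'
python3 -m inch '-0.0159 0 0.0077 0 0 0;-0.0314 0 0.0161 0 0 0;-0.0465 0 0.0251 0 0 0;-0.0613 0 0.0348 0 0 0;-0.0756 0 0.0450 0 0 0;-0.0894 0 0.0559 0 0 0;-0.1028 0 0.0674 0 0 0;-0.1157 0 0.0795 0 0 0;-0.1280 0 0.0921 0 0 0;-0.1398 0 0.1052 0 0 0'
python3 -m inch '0 0 0 0 0 0;0 0 0 0 0 0;0 0 0 0 0 0'
```

```text
clock: 15.97
tool_pos: [0.5565, 0.1457, 0.1348]
orientation: [180.0, 0.0, 7.4]
force: [-1.5, 1.2, 1.6]
opening: 0.0297
gripper_force: 30.0
clock: 16.8
tool_pos: [0.5119, 0.1402, 0.128]
orientation: [-179.9, -0.7, 7.5]
force: [10.1, -1.8, 17.7]
opening: 0.0293
gripper_force: 30.0
clock: 17.63
tool_pos: [0.4653, 0.1344, 0.0951]
orientation: [-179.9, -0.2, 7.4]
force: [-11.1, 3.9, 25.4]
opening: 0.0296
gripper_force: 30.0
clock: 17.88
tool_pos: [0.4643, 0.1342, 0.0941]
orientation: [-179.9, -0.1, 7.4]
force: [-11.9, 5.5, 20.9]
opening: 0.0296
gripper_force: 30.0
```

The bin is open at its stop, and the tab path confirms a yaw of 7.1° and the hinge at (0.5565,0.1457). Release, lift and look.

```bash
python3 -m inch '0 0 0 0 0 0;0 0 0 0 0 0;0 0 0 0 0 0;0 0 0 0 0 0;0 0 0 0 0 0;0 0 -0.1 0 0 0;0 0 -0.2 0 0 0;0 0 -0.35 0 0 0;0 0 -0.5 0 0 0;0 0 -0.55 0 0 0' -1
python3 -m inch '0.1 0 -0.25 0 0 0;0.15 0 -0.25 0 0 0;0.15 0 -0.25 0 0 0;0.15 0 -0.25 0 0 0;0.15 0 -0.25 0 0 0;0.15 0 -0.25 0 0 0'
python3 - <<'E'
from h import *
cp=camera_params('wrist');save('wrist','w2.png'); print(np.round(ray('wrist',(256,192),cp),3))
Lw=landmark_of('wrist','cartridge_1'); save('top','t2.png');Lt=landmark_of('top','cartridge_1');save('scene','s3.png');Ls=landmark_of('scene','cartridge_1')
H=np.array([.5565,.1457,.022]);R=Ro.from_euler('z',7.1,degrees=True)
for i in(2,1,0,-1,-2):
    P=H+R.apply([.0173,.061*i,.050]); print(i,np.round(P,3),[np.round(proj(c,P,cp if c=='wrist' else None)) for c in('wrist','top','scene')])
for n,L in(('w',Lw),('t',Lt),('s',Ls)):print(n,[(a['uv'],round(a['p'],2)) for a in L])
E
```

```text
clock: 18.72
tool_pos: [0.4655, 0.1336, 0.2619]
orientation: [-180.0, -0.2, 7.4]
force: [0.5, 1.1, 0.7]
opening: 0.0869
gripper_force: 0.0
clock: 19.22
tool_pos: [0.5078, 0.1387, 0.3304]
orientation: [179.9, 0.2, 7.4]
force: [0.4, 0.2, -0.1]
opening: 0.0879
gripper_force: 0.0
[[ 0.575  0.148  0.489]
 [-0.249 -0.05  -0.967]]
2 [0.559 0.269 0.072] [array([152., 108.]), array([162., 207.]), array([195., 295.])]
1 [0.566 0.208 0.072] [array([201., 108.]), array([185., 203.]), array([211., 273.])]
0 [0.574 0.148 0.072] [array([250., 108.]), array([208., 200.]), array([225., 254.])]
-1 [0.581 0.087 0.072] [array([299., 109.]), array([231., 197.]), array([238., 236.])]
-2 [0.589 0.027 0.072] [array([347., 109.]), array([254., 193.]), array([250., 220.])]
w [([249.9, 109.0], 0.96), ([192.6, 244.2], 0.9), ([150.7, 106.9], 0.87), ([349.8, 104.8], 0.73), ([207.3, 103.3], 0.58)]
t [([188.3, 282.1], 0.9), ([254.1, 193.2], 0.8), ([184.4, 116.6], 0.78), ([207.2, 199.6], 0.55)]
s [([195.8, 297.5], 0.84), ([221.8, 254.8], 0.83), ([287.1, 337.6], 0.81), ([133.5, 247.5], 0.7), ([250.0, 220.2], 0.64), ([212.1, 272.4], 0.58)]
```

View pics/w2.png

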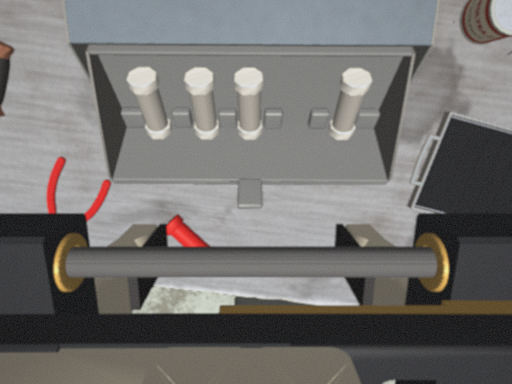

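The wrist view shows four cartridges resting at the front wall, at pixels (150,104), (203,104), (249,104) and (349,104), within 3 px of my model. Bin open, and the networks agree. First pick is bay -2, with a moment baseline taken before the grasp.

```bash
cat > mom.py <<'E'
from h import *
o=get_obs(); R=toolR(o); print('F',np.round(o['force'],2),'Mtool',np.round(R.inv().apply(o['moment']),3),'M',np.round(o['moment'],3),'open',round(o['opening'],4),np.round(o['joint_pos']).astype(int))
E
python3 mom.py
python3 - <<'E'
from h import *; from kin import RT
V=RT(7.1,0,1)
seq(((.589,.0255,.20),V),((.589,.0255,.060),V),((.589,.0255,.25),V))
E
```

```text
F [-0.25  0.   -0.08] Mtool [-0.157 -0.129  0.022] M [-0.172  0.107 -0.022] open 0.0876 [ 37   4  -8   0 -79  61]
0.2184 0.4097 0.4389 0.0002 0.0006 0.0016  rows>=4.6
0.0000 0.0000 0.4667 0.0000 0.0000 0.0000  rows>=3.4
0.0000 0.0000 -0.6333 0.0000 0.0000 0.0000  rows>=4.6
```

```bash
python3 -m inch '0.1 0.3 0.2 0 0 0;0.218 0.41 0.43 0 0 0.0016;0.218 0.41 0.43 0 0 0.0016;0.218 0.41 0.43 0 0 0.0016;0.218 0.41 0.43 0 0 0.0016;0.218 0.41 0.43 0 0 0.0016;0.218 0.41 0.43 0 0 0.0016;0.218 0.41 0.43 0 0 0.0016;0.218 0.41 0.43 0 0 0.0016' 0
python3 mom.py; python3 -m inch '0 0 0 0 0 0'>/dev/null; python3 mom.py; python3 -m inch '0 0 0 0 0 0'>/dev/null; python3 mom.py
python3 -c "
from h import *; from kin import RT
seq(((.589,.0255,.060),RT(7.1,0,1)))"
```

```text
clock: 20.27
tool_pos: [0.5896, 0.0262, 0.2043]
orientation: [180.0, -0.0, 7.1]
force: [0.1, -0.6, 0.5]
opening: 0.044
gripper_force: 0.0
F [ 0.1  -0.61  0.52] Mtool [-0.046 -0.205 -0.002] M [-0.071  0.198  0.002] open 0.044 [ 22  13 -12   0 -64  76]
F [ 0.25  0.59 -0.32] Mtool [-0.043 -0.158 -0.027] M [-0.063  0.152  0.027] open 0.0436 [ 22  13 -12   0 -64  76]
F [0.06 0.48 0.28] Mtool [-0.081 -0.171 -0.007] M [-0.102  0.16   0.007] open 0.044 [ 22  13 -12   0 -64  76]
-0.0022 0.0025 0.4807 -0.0000 -0.0003 0.0003  rows>=3.5
```

```bash
python3 -m inch '-0.002 0.0025 0.13 0 0 0;-0.002 0.0025 0.26 0 0 0;-0.002 0.0025 0.36 0 0 0;-0.002 0.0025 0.44 0 0 0;-0.002 0.0025 0.48 0 0 0;-0.002 0.0025 0.48 0 0 0;-0.002 0.0025 0.48 0 0 0'
python3 -m inch '0 0 0 0 0 0;0 0 0 0 0 0;0 0 0 0 0 0;0 0 0 0 0 0;0 0 0 0 0 0;0 0 0 0 0 0;0 0 0 0 0 0;0 0 0 0 0 0' 1
python3 -m inch '0 0 -0.05 0 0 0;0 0 -0.15 0 0 0;0 0 -0.3 0 0 0;0 0 -0.45 0 0 0;0 0 -0.48 0 0 0;0 0 -0.48 0 0 0;0 0 -0.48 0 0 0;0 0 -0.48 0 0 0'
python3 mom.py; python3 -m inch '0 0 0 0 0 0'>/dev/null; python3 mom.py; python3 -m inch '0 0 0 0 0 0'>/dev/null; python3 mom.py;python3 -m inch '0 0 0 0 0 0'>/dev/null; python3 mom.py
python3 -c "
from h import *
save('wrist','w3.png');snapshot('scene');save('scene','s4.png',(150,130,350,310),3)"
```

```text
clock: 21.02
tool_pos: [0.5887, 0.0249, 0.0593]
orientation: [180.0, 0.1, 7.1]
force: [-0.0, 0.6, -0.1]
opening: 0.0438
gripper_force: 0.0
clock: 21.68
tool_pos: [0.5895, 0.0251, 0.0602]
orientation: [-180.0, -0.1, 7.1]
force: [-1.0, 1.6, 6.6]
opening: 0.0272
gripper_force: 30.0
clock: 22.35
tool_pos: [0.5874, 0.0245, 0.2013]
orientation: [180.0, 0.2, 7.1]
force: [-0.5, 0.3, -3.6]
opening: 0.0274
gripper_force: 30.0
F [-0.54  0.34 -3.58] Mtool [-0.078 -0.215  0.01 ] M [-0.104  0.203 -0.009] open 0.0274 [ 21  14 -13   0 -64  76]
F [-0.07 -0.32 -3.33] Mtool [-0.078 -0.178  0.025] M [-0.1    0.167 -0.025] open 0.0271 [ 21  14 -13   0 -64  76]
F [ 0.01  0.02 -2.62] Mtool [-0.107 -0.204 -0.041] M [-0.131  0.189  0.041] open 0.0275 [ 21  14 -13   0 -64  76]
F [ 0.28 -0.27 -2.21] Mtool [-0.074 -0.192  0.045] M [-0.097  0.182 -0.045] open 0.0274 [ 21  14 -12   0 -64  76]
```

View pics/s4.png

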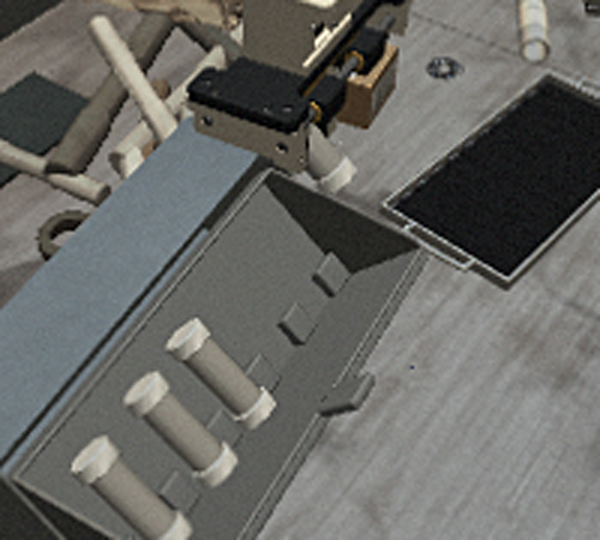

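The cartridge is held (opening 27.4 mm, about 0.28 kg) and the other three still lie in the bin. The moment signal is small next to the noise, so I'll average readings using the time that camera calls take.

```bash
cat > mom.py <<'E'
from h import *; import sys
n=int(sys.argv[1]) if len(sys.argv)>1 else 8
F=[];M=[];T=[]
for i in range(n):
    o=get_obs(); R=toolR(o); F.append(o['force']); M.append(R.inv().apply(o['moment'])); T.append(o['tau']); snapshot('top')
f=lambda A:(np.round(np.mean(A,0),3).tolist(),'se',np.round(np.std(A,0)/np.sqrt(n),3).tolist())
print(o['clock'],'open',round(o['opening'],4),'F',f(F),'\nMtool',f(M),'\ntau',f(T),'rpy',np.round(o['orientation'],1))
E
python3 mom.py 8
python3 -c "
from h import *; from kin import *
p=fit(False);V=RT(7.1,0,1);pos=[.60,.0,.26]
seq((pos,V),(pos,RT(187.1,40,-1)),(pos,RT(7.1,30,1)))
print([iks(pos,r,p) for r in(RT(187.1,40,-1),RT(7.1,30,1),RT(7.1,41,1))])"
```

```text
23.1 open 0.0272 F ([0.306, -0.313, -2.683], 'se', [0.222, 0.253, 0.143]) 
Mtool ([-0.082, -0.197, -0.01], 'se', [0.009, 0.009, 0.008]) 
tau ([-0.001, -48.954, 29.325, 7.105, 0.145, -0.0], 'se', [0.001, 0.007, 0.012, 0.002, 0.001, 0.0]) rpy [1.8e+02 1.0e-01 7.1e+00]
0.0267 0.0864 -0.1899 0.0001 0.0004 -0.0000  rows>=1.5
0.0000 0.0000 0.0000 0.0000 -0.2222 0.0000  rows>=5.6
0.0000 0.0000 0.0000 -0.0000 0.3889 -0.0000  rows>=9.8
[(array([  15.15118145,   38.20228195,   25.35196708,   -5.78089942,
       -116.75089991,   81.20118738]), np.float64(1.1753871205530342e-13)), (array([ 23.12901211,  -4.4195441 , -38.1975484 ,  16.97277991,
       -28.24515107,  60.97409955]), np.float64(1.680022056452356e-15)), (array([  7.98470283,  -7.46500465, -57.57090928,  64.43310542,
        -0.11      ,  24.88719436]), np.float64(0.02210128463217296))]
```

Joint torques turn out to be very clean (se 0.001 N·m). The wrist-pitch torque is 0.145, against an inferred empty value of about 0.087. Together with the moment shift, that puts the centre of mass forward, so the upper (back) end is heavy. This one must be flipped: lay it on the free end of the tray, then regrasp with the tool tipped toward the heavy end. Checking reachability.

```bash
cat >> kin.py <<'E'
def tr(x,y,z): return Ro.from_euler('z',-6.7,degrees=True).apply([x,y,z])+[.516,-.279,0]
def tcp(c,R,d=.012): return np.array(c)+d*R.apply([0,0,1])
def show(*W,p=None):
    p=fit(False) if p is None else p
    for pos,R in W:
        q,e=iks(pos,R,p); print(np.round(pos,4),np.round(q).astype(int).tolist(),'ok' if e<1e-3 else 'BAD %.3f'%e)
    seq(*W)
E
python3 - <<'E'
from kin import *
V=lambda a:RT(a,0,1)
for be in(-135,-150,-120):
  L=RT(be+180,44,-1); c=tr(0,.07,.027)
  print('beta',be); show(([.57,-.07,.26],V(7-(7-be)/2)),(c+[0,0,.15],V(be)),(tcp(c,L)+[0,0,.10],L),(tcp(c,L),L))
  for t in(-1,1):
    G=RT(be,46,t); show((tcp(c,G,.010)+[0,0,.1],G),(tcp(c,G,.010),G))
for t in(-1,1):
  for x,y in((-.05,-.11),(-.035,-.04),(.03,-.115),(.045,-.045)):
    U=RT(180,41,t); show((tcp(tr(x,y,.052),U),U),(tcp(tr(x,y,.15),U),U))
E
```

```text
beta -135
[ 0.57 -0.07  0.26] [13, 10, -9, 0, -71, 13] ok
[ 0.5242 -0.2095  0.177 ] [-2, 12, -18, 0, -60, -43] ok
[ 0.5301 -0.2036  0.1184] [-35, 19, -14, -52, -61, 18] ok
[ 0.5301 -0.2036  0.0184] [-37, 28, -15, -57, -55, 30] ok
-0.1013 0.3056 -0.1896 0.0004 0.0002 0.3950  rows>=9.9
0.3509 0.3411 0.2767 -0.0000 -0.0000 0.3944  rows>=9.9
-0.0278 -0.0000 0.1954 0.0000 -0.2444 0.0000  rows>=6.1
0.2316 -0.0000 0.2398 0.0000 0.0000 0.0000  rows>=2.4
[ 0.5191 -0.2146  0.1201] [13, 34, -17, 23, -81, 110] ok
[ 0.5191 -0.2146  0.0201] [12, 41, -20, 24, -72, 106] ok
-0.3287 0.7626 0.2773 -0.0845 -0.2456 -0.1990  rows>=8.2
0.2398 -0.0000 0.2316 0.0000 0.0000 0.0000  rows>=2.4
[ 0.5191 -0.2146  0.1201] [13, 34, -17, 23, -81, -70] ok
[ 0.5191 -0.2146  0.0201] [12, 41, -20, 24, -72, -74] ok
-0.3287 0.7626 0.2773 -0.3119 0.1073 0.7362  rows>=20.3
-0.2398 0.0000 0.2316 0.0000 0.0000 0.0000  rows>=2.4
beta -150
[ 0.57 -0.07  0.26] [13, 10, -9, 0, -71, 6] ok
[ 0.5242 -0.2095  0.177 ] [-2, 12, -18, 0, -60, -58] ok
[ 0.5314 -0.2053  0.1184] [-34, 14, -20, -56, -49, 10] ok
[ 0.5314 -0.2053  0.0184] [-37
[... 2671 characters left out ...]
000 0.0000 0.0000  rows>=2.4
[ 0.4687 -0.3146  0.0429] [-10, 43, -1, 6, -86, -83] ok
[ 0.4687 -0.3146  0.1409] [-10, 38, 3, 6, -96, -82] ok
-0.5362 1.0728 0.5348 0.3367 0.0211 -0.9021  rows>=24.2
0.2143 -0.0000 -0.2465 0.0000 0.0000 0.0000  rows>=2.4
[ 0.5245 -0.3967  0.0429] [-15, 50, 12, 10, -92, -78] ok
[ 0.5245 -0.3967  0.1409] [-15, 45, 16, 10, -101, -77] ok
-0.3854 1.3673 0.5347 0.3367 0.0211 -0.9021  rows>=24.2
0.2143 -0.0000 -0.2465 0.0000 0.0000 0.0000  rows>=2.4
[ 0.5476 -0.3289  0.0429] [-10, 49, 12, 6, -94, -82] ok
[ 0.5476 -0.3289  0.1409] [-10, 44, 16, 6, -102, -81] ok
-0.2812 1.1526 0.5345 0.3367 0.0211 -0.9021  rows>=24.2
0.2143 -0.0000 -0.2465 0.0000 0.0000 0.0000  rows>=2.4
```

β = -120° works throughout: the lay, regrasp and place poses all stay in one wrist family. Moving to above the tray and tipping.

```bash
python3 -m inch '-0.05 0.1 -0.19 0 0 0.05;-0.1 0.3 -0.19 0 0 0.353;-0.1 0.3 -0.19 0 0 0.353;-0.1 0.3 -0.19 0 0 0.353;-0.1 0.3 -0.19 0 0 0.353;-0.1 0.3 -0.19 0 0 0.353;-0.1 0.3 -0.19 0 0 0.353;-0.1 0.3 -0.19 0 0 0.353;-0.1 0.3 -0.19 0 0 0.353;-0.1 0.3 -0.19 0 0 0.353'
python3 -m inch '0.3 0.38 0.277 0 0 0.353;0.3 0.38 0.277 0 0 0.353;0.3 0.38 0.277 0 0 0.353;0.3 0.38 0.277 0 0 0.353;0.3 0.38 0.277 0 0 0.353;0.3 0.38 0.277 0 0 0.353;0.3 0.38 0.277 0 0 0.353;0.3 0.38 0.277 0 0 0.353;0.3 0.38 0.277 0 0 0.353;0.3 0.38 0.277 0 0 0.353'
python3 -m inch '0 0 0 0 -0.1 0;0 0 0.1 0 -0.2444 0;0 0 0.1 0 -0.2444 0;0 0 0.1 0 -0.2444 0;0 0 0.1 0 -0.2444 0;0 0 0.1 0 -0.2444 0;0 0 0.1 0 -0.2444 0;0 0 0.1 0 -0.2444 0;0 0 0.1 0 -0.2444 0'
python3 - <<'E'
from kin import *
L=RT(60,44,-1);c=tr(0,.07,.027);seq((tcp(c,L)+[0,0,.03],L),(tcp(c,L),L))
save('scene','s5.png',(230,110,400,240),4)
E
```

```text
clock: 23.98
tool_pos: [0.5701, -0.0683, 0.2601]
orientation: [179.9, 0.0, -56.7]
force: [-0.2, 0.5, -3.2]
opening: 0.027
gripper_force: 30.0
clock: 24.82
tool_pos: [0.5249, -0.2064, 0.1771]
orientation: [180.0, -0.1, -120.1]
force: [-0.7, -0.2, -1.9]
opening: 0.0275
gripper_force: 30.0
clock: 25.57
tool_pos: [0.5245, -0.2075, 0.1465]
orientation: [-179.9, 43.8, -119.9]
force: [1.1, 0.1, -3.6]
opening: 0.0273
gripper_force: 30.0
0.2108 -0.0021 0.2508 0.0001 -0.0012 0.0005  rows>=2.4
0.0695 -0.0000 0.0719 0.0000 0.0000 0.0000  rows>=0.7
```

View pics/s5.png

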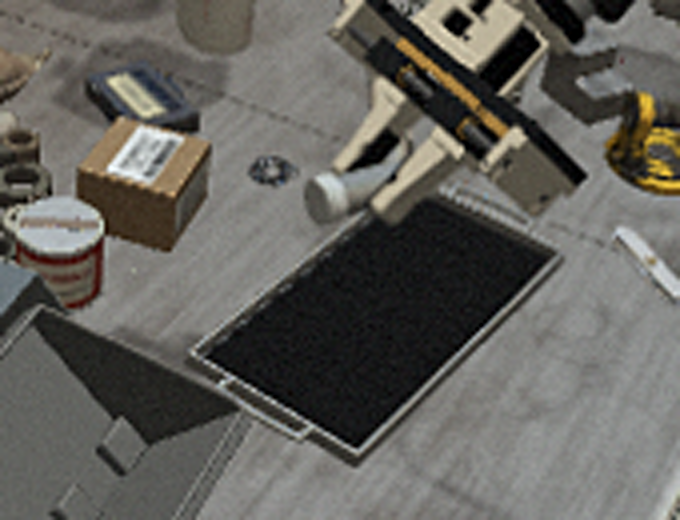

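The cartridge is held roughly level above the tray. Lowering slowly and releasing.

```bash
python3 -m inch '0.1 0 0.12 0 0 0;0.21 -0.002 0.25 0 0 0;0.21 -0.002 0.25 0 0 0;0.225 -0.002 0.266 0 0 0;0.24 -0.002 0.282 0 0 0;0.255 -0.002 0.298 0 0 0;0.265 -0.002 0.308 0 0 0;0.27 -0.002 0.313 0 0 0;0.273 -0.002 0.317 0 0 0;0.273 -0.002 0.317 0 0 0'
```

```text
clock: 26.45
tool_pos: [0.5289, -0.2009, 0.0223]
orientation: [-180.0, 43.9, -120.0]
force: [1.3, -0.0, -2.9]
opening: 0.0272
gripper_force: 30.0
```

```bash
python3 -m inch '0.0046 0 0.0048 0 0 0;0.007 0 0.0072 0 0 0;0.0093 0 0.0096 0 0 0;0.0093 0 0.0096 0 0 0'; python3 -m inch '0.0023 0 0.0024 0 0 0;0.0046 0 0.0048 0 0 0;0.0046 0 0.0048 0 0 0'
```

```text
clock: 26.78
tool_pos: [0.5289, -0.2007, 0.0179]
orientation: [180.0, 43.9, -120.0]
force: [0.8, 0.3, -0.9]
opening: 0.0273
gripper_force: 30.0
clock: 27.03
tool_pos: [0.529, -0.2003, 0.0166]
orientation: [180.0, 44.0, -120.0]
force: [-0.5, 1.5, 6.0]
opening: 0.0275
gripper_force: 30.0
```

```bash
python3 -m inch '0 0 0 0 0 0;0 0 0 0 0 0;0 0 0 0 0 0;0 0 0 0 0 0;0 0 0 0 0 0;0 0 -0.1 0 0 0;0 0 -0.2 0 0 0;0 0 -0.3 0 0 0;0 0 -0.4 0 0 0;0 0 -0.4 0 0 0' 0
python3 -m inch '-0.1 0 -0.1 0 0.1 0;-0.1 0 -0.2 0 0.2444 0;-0.1 0 -0.2 0 0.2444 0;-0.1 0 -0.2 0 0.2444 0;-0.1 0 -0.2 0 0.2444 0;-0.1 0 -0.2 0 0.2444 0;-0.1 0 -0.2 0 0.2444 0;-0.1 0 -0.2 0 0.2444 0;-0.1 0 -0.2 0 0.2444 0'
python3 - <<'E'
from kin import *
cp=camera_params('wrist');save('wrist','w4.png');print(np.round(get_obs()['tool_pos'],3))
def axis(c,cp=None):
    out=[]
    for m in cut_out(c,'cartridge_1'):
        n=np.argwhere(m['pixels'])[:,::-1].astype(float); mu=n.mean(0); w,v=np.linalg.eigh(np.cov(n.T)); 
        e=[atz(c,mu+s*np.sqrt(3*w[1])*v[:,1],.022,cp)[:2] for s in(-1,1)]
        P=atz(c,mu,.022,cp)
        if abs(P[0]-.516)<.1 and abs(P[1]+.279)<.17: out.append((round(m['p'],2),np.round(mu),np.round(P,4),np.round(e,3).tolist()))
    return out
print(axis('wrist',cp)); snapshot('scene');print('scene',axis('scene')); snapshot('top');print('top',axis('top'))
E
```

```text
clock: 27.87
tool_pos: [0.487, -0.2773, 0.1059]
orientation: [-179.6, 43.7, -119.8]
force: [1.6, -0.2, -0.9]
opening: 0.044
gripper_force: 0.0
clock: 28.62
tool_pos: [0.4772, -0.2889, 0.1657]
orientation: [179.9, 0.0, -119.9]
force: [-0.2, -0.3, 1.1]
opening: 0.044
gripper_force: 0.0
[ 0.477 -0.29   0.166]
[(0.95, array([250., 266.]), array([ 0.522 , -0.2122,  0.022 ]), [[0.495, -0.259], [0.551, -0.162]])]
scene [(0.52, array([314., 193.]), array([ 0.5251, -0.2079,  0.022 ]), [[0.498, -0.255], [0.551, -0.163]])]
top []
```

View pics/w4.png

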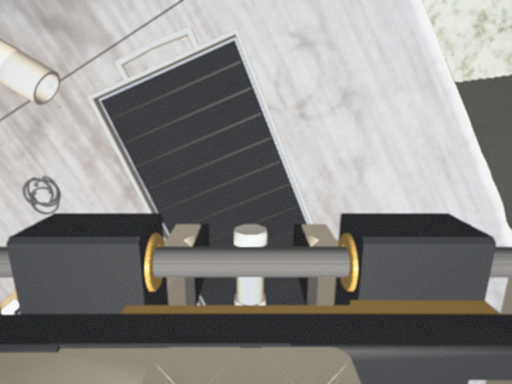

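The cartridge lies flat in the tray at (0.524,-0.210) along azimuth 60°, and both cameras agree. Its heavy end points toward azimuth -120. Regrasp with the tool tipped toward that end.

Run:
```python
from kin import *
G=RT(-120,46,1);c=np.array([.524,-.210,.022]);T=tcp(c,G,.008);z=G.apply([0,0,1])
show((T-.09*z+[0,0,.03],G),(T-.03*z,G),(T,G),(T+[0,0,.12],G))
U0=RT(60,44,-1)
show((T+[0,0,.12],U0),(tcp(tr(-.05,-.11,.16),RT(120,44,-1)),RT(120,44,-1)),(tcp(tr(-.05,-.11,.16),RT(180,44,-1)),RT(180,44,-1)),(tcp(tr(-.05,-.11,.052),RT(180,44,-1)),RT(180,44,-1)))
```

```text
[ 0.5535 -0.1589  0.109 ] [20, 34, -21, 28, -75, -68] ok
[ 0.5319 -0.1963  0.0373] [17, 37, -28, 32, -66, -72] ok
[ 0.5211 -0.215   0.0164] [16, 38, -31, 35, -62, -74] ok
[ 0.5211 -0.215   0.1364] [16, 29, -26, 31, -74, -66] ok
-0.5097 -0.0002 0.1903 0.0005 0.2554 -0.0006  rows>=6.4
-0.0719 0.0000 0.2695 0.0000 0.0000 0.0000  rows>=2.0
-0.0000 -0.0000 0.1000 0.0000 0.0000 0.0000  rows>=0.7
0.2877 0.0000 -0.2779 0.0000 0.0000 0.0000  rows>=2.9
[ 0.5211 -0.215   0.1364] [-36, 23, -6, -46, -73, 24] ok
[ 0.4493 -0.3752  0.1514] [-34, 42, 22, -19, -109, 64] ok
[ 0.4452 -0.3824  0.1514] [-15, 40, 4, 10, -98, 102] ok
[ 0.4452 -0.3824  0.0434] [-15, 46, 1, 10, -88, 100] ok
-0.2939 -0.0006 0.0988 -0.0000 -0.2446 -0.0008  rows>=6.1
0.3842 -0.0598 -0.4402 -0.2316 -0.0000 -0.2398  rows>=8.4
0.0100 0.0241 -0.0097 -0.2316 0.0000 -0.2398  rows>=8.4
0.2501 -0.0000 0.2590 0.0000 0.0000 0.0000  rows>=2.6
```

```bash
python3 -m inch '-0.1 0 0 0 0.1 0;-0.3 0 0 0 0.2 0;-0.51 0 0.19 0 0.2554 0;-0.51 0 0.19 0 0.2554 0;-0.51 0 0.19 0 0.2554 0;-0.51 0 0.19 0 0.2554 0;-0.51 0 0.19 0 0.2554 0;-0.51 0 0.19 0 0.2554 0;-0.51 0 0.19 0 0.2554 0'
python3 -c "
from kin import *
G=RT(-120,46,1);T=tcp([.524,-.210,.022],G,.008);z=G.apply([0,0,1]);seq((T-.03*z,G),(T,G))"
```

```text
clock: 29.67
tool_pos: [0.5534, -0.1575, 0.1073]
orientation: [179.7, -46.1, -119.8]
force: [0.0, 0.0, -0.3]
opening: 0.0439
gripper_force: 0.0
-0.0658 -0.0033 0.2683 0.0007 -0.0005 0.0008  rows>=2.0
-0.0000 -0.0000 0.1000 0.0000 0.0000 0.0000  rows>=0.7
```

```bash
python3 -m inch '-0.069 -0.002 0.12 0 0 0;-0.069 -0.002 0.2 0 0 0;-0.069 -0.002 0.27 0 0 0;-0.069 -0.002 0.3 0 0 0;-0.069 -0.002 0.33 0 0 0;-0.069 -0.002 0.355 0 0 0;-0.069 -0.002 0.365 0 0 0;-0.069 -0.002 0.368 0 0 0;-0.069 -0.002 0.368 0 0 0'
python3 -m inch '0 0 0 0 0 0;0 0 0 0 0 0;0 0 0 0 0 0;0 0 0 0 0 0;0 0 0 0 0 0;0 0 0 0 0 0;0 0 0 0 0 0;0 0 0 0 0 0' 1
python3 -m inch '0.1 0 -0.1 0 0 0;0.2 0 -0.19 0 0 0;0.288 0 -0.278 0 0 0;0.288 0 -0.278 0 0 0;0.288 0 -0.278 0 0 0;0.288 0 -0.278 0 0 0'
python3 - <<'E'
from kin import *
V=RT(-120,0,1);U0=RT(60,44,-1)
P=[.515,-.225,.16]
S=lambda a,z:(tcp(tr(-.05,-.11,z),RT(a,44,-1)),RT(a,44,-1))
seq((P,V),(P,U0),S(120,.18),S(180,.17),S(180,.058))
E
```

```text
clock: 30.42
tool_pos: [0.5221, -0.2141, 0.018]
orientation: [-180.0, -46.0, -120.0]
force: [0.7, -0.4, -0.2]
opening: 0.0442
gripper_force: 0.0
clock: 31.08
tool_pos: [0.5219, -0.2141, 0.0177]
orientation: [180.0, -46.0, -119.9]
force: [-0.1, 3.3, 2.8]
opening: 0.0272
gripper_force: 30.0
clock: 31.58
tool_pos: [0.5209, -0.2143, 0.1367]
orientation: [179.9, -46.0, -120.0]
force: [-0.4, -0.7, -3.3]
opening: 0.0273
gripper_force: 30.0
0.0841 -0.0007 -0.0246 0.0005 -0.2556 -0.0000  rows>=6.4
0.0000 0.0000 0.0000 0.0000 -0.2444 0.0000  rows>=6.1
0.3643 -0.0608 -0.4045 -0.2316 -0.0000 -0.2398  rows>=8.4
0.0331 0.0241 0.0143 -0.2316 0.0000 -0.2398  rows>=8.4
0.2593 -0.0000 0.2686 0.0000 0.0000 0.0000  rows>=2.7
```

```bash
python3 -m inch '0.084 0 -0.025 0 -0.2556 0;0.084 0 -0.025 0 -0.2556 0;0.084 0 -0.025 0 -0.2556 0;0.084 0 -0.025 0 -0.2556 0;0.084 0 -0.025 0 -0.2556 0;0.084 0 -0.025 0 -0.2556 0;0.084 0 -0.025 0 -0.2556 0'
python3 -m inch '0 0 0 0 -0.2444 0;0 0 0 0 -0.2444 0;0 0 0 0 -0.2444 0;0 0 0 0 -0.2444 0;0 0 0 0 -0.2444 0;0 0 0 0 -0.2444 0;0 0 0 0 -0.2444 0;0 0 0 0 -0.2444 0'
python3 -m inch '0.364 -0.06 -0.405 -0.2316 0 -0.24;0.364 -0.06 -0.405 -0.2316 0 -0.24;0.364 -0.06 -0.405 -0.2316 0 -0.24;0.364 -0.06 -0.405 -0.2316 0 -0.24;0.364 -0.06 -0.405 -0.2316 0 -0.24;0.364 -0.06 -0.405 -0.2316 0 -0.24;0.364 -0.06 -0.405 -0.2316 0 -0.24;0.364 -0.06 -0.405 -0.2316 0 -0.24;0.364 -0.06 -0.405 -0.2316 0 -0.24;0.364 -0.06 -0.405 -0.2316 0 -0.24'
python3 -m inch '0.033 0.024 0.014 -0.2316 0 -0.24;0.033 0.024 0.014 -0.2316 0 -0.24;0.033 0.024 0.014 -0.2316 0 -0.24;0.033 0.024 0.014 -0.2316 0 -0.24;0.033 0.024 0.014 -0.2316 0 -0.24;0.033 0.024 0.014 -0.2316 0 -0.24;0.033 0.024 0.014 -0.2316 0 -0.24;0.033 0.024 0.014 -0.2316 0 -0.24;0.033 0.024 0.014 -0.2316 0 -0.24;0.033 0.024 0.014 -0.2316 0 -0.24'
python3 - <<'E'
from kin import *
R=RT(180,44,-1);seq((tcp(tr(-.05,-.11,.06),R),R))
# apparent axis of held cartridge
for c in('scene','top'):
    snapshot(c)
    for m in cut_out(c,'cartridge_1'):
        n=np.argwhere(m['pixels'])[:,::-1].astype(float);mu=n.mean(0);w,v=np.linalg.eigh(np.cov(n.T))
        P=atz(c,mu,.15)
        if P[1]<-.2: print(c,round(m['p'],2),np.round(mu),'pix dir',np.round(v[:,1],2),'vertical dir',np.round((lambda d:d/np.linalg.norm(d))(proj(c,P)-proj(c,P-[0,0,.05])),2),'len',np.sqrt(12*w[1]))
E
```

```text
clock: 32.17
tool_pos: [0.5145, -0.2252, 0.1603]
orientation: [179.9, 0.4, -120.1]
force: [0.1, -0.4, -1.5]
opening: 0.027
gripper_force: 30.0
clock: 32.83
tool_pos: [0.5131, -0.2266, 0.1566]
orientation: [179.2, 44.0, -120.9]
force: [0.5, -1.2, -3.1]
opening: 0.0277
gripper_force: 30.0
clock: 33.67
tool_pos: [0.4525, -0.3719, 0.171]
orientation: [179.7, 44.0, -59.7]
force: [-0.6, 0.7, -3.1]
opening: 0.0272
gripper_force: 30.0
clock: 34.5
tool_pos: [0.4467, -0.3799, 0.163]
orientation: [179.8, 43.9, 0.3]
force: [-1.0, 0.2, -2.9]
opening: 0.0276
gripper_force: 30.0
0.2544 0.0076 0.2715 0.0021 -0.0003 0.0011  rows>=2.7
scene 0.52 [371. 132.] pix dir [-0.23  0.97] vertical dir [ 0.26 -0.96] len 33.35889376704517
top 0.51 [430. 240.] pix dir [-0.89  0.45] vertical dir [ 0.99 -0.12] len 21.36623492272397
```

```bash
python3 -m inch '0.1 0.003 0.105 0.002 0 0.001;0.18 0.006 0.19 0.002 0 0.001;0.23 0.0076 0.242 0.002 0 0.001;0.243 0.0076 0.26 0.002 0 0.001;0.25 0.0076 0.267 0.002 0 0.001;0.25 0.0076 0.267 0.002 0 0.001'
python3 -m inch '0.0045 0 0.0048 0 0 0;0.007 0 0.0072 0 0 0;0.0093 0 0.0096 0 0 0;0.0093 0 0.0096 0 0 0'
```

```text
clock: 35.2
tool_pos: [0.444, -0.3851, 0.0533]
orientation: [-179.9, 44.0, -0.3]
force: [-0.0, -0.8, -3.0]
opening: 0.0273
gripper_force: 30.0
clock: 35.53
tool_pos: [0.4443, -0.3844, 0.0497]
orientation: [-179.8, 43.9, -0.2]
force: [0.6, -0.0, -2.2]
opening: 0.0273
gripper_force: 30.0
```

```bash
python3 -m inch '0.0023 0 0.0024 0 0 0;0.0046 0 0.0048 0 0 0;0.0046 0 0.0048 0 0 0'
```

```text
clock: 35.78
tool_pos: [0.4439, -0.3843, 0.0469]
orientation: [-179.8, 44.0, -0.2]
force: [0.3, 0.8, -3.6]
opening: 0.0274
gripper_force: 30.0
```

```bash
python3 -m inch '0.0023 0 0.0024 0 0 0;0.0023 0 0.0024 0 0 0;0.0023 0 0.0024 0 0 0'; python3 -m inch '0.0023 0 0.0024 0 0 0;0.0023 0 0.0024 0 0 0;0.0023 0 0.0024 0 0 0'
```

```text
clock: 36.03
tool_pos: [0.4438, -0.3844, 0.0459]
orientation: [-179.8, 44.0, -0.2]
force: [-0.1, 0.3, -3.7]
opening: 0.0273
gripper_force: 30.0
clock: 36.28
tool_pos: [0.4439, -0.3844, 0.0451]
orientation: [-179.8, 44.0, -0.2]
force: [-0.2, -0.7, -2.2]
opening: 0.0275
gripper_force: 30.0
```

```bash
python3 -m inch '0.0023 0 0.0024 0 0 0;0.0023 0 0.0024 0 0 0;0.0023 0 0.0024 0 0 0'; python3 -m inch '0.0023 0 0.0024 0 0 0;0.0023 0 0.0024 0 0 0;0.0023 0 0.0024 0 0 0'
```

```text
clock: 36.53
tool_pos: [0.4437, -0.3845, 0.0448]
orientation: [-179.8, 44.1, -0.2]
force: [-1.3, 1.3, 5.3]
opening: 0.0271
gripper_force: 30.0
clock: 36.78
tool_pos: [0.4436, -0.3845, 0.0447]
orientation: [-179.9, 44.1, -0.2]
force: [-0.7, 2.5, 10.1]
opening: 0.0272
gripper_force: 30.0
```

```bash
python3 -m inch '0 0 0 0 0 0;0 0 0 0 0 0;0 0 0 0 0 0;0 0 0 0 0 0;0 0 0 0 0 0;0 0 -0.1 0 0 0;0 0 -0.2 0 0 0;0 0 -0.35 0 0 0;0 0 -0.45 0 0 0;0 0 -0.45 0 0 0' 0
python3 - <<'E'
from kin import *
save('scene','s6.png',(260,90,420,240),4)
for c in('scene','top'):
    if c=='top': snapshot(c)
    for m in cut_out(c,'cartridge_1'):
        n=np.argwhere(m['pixels'])[:,::-1].astype(float);mu=n.mean(0);w,v=np.linalg.eigh(np.cov(n.T))
        P=atz(c,mu,.05)
        if P[1]<-.1 and P[0]<.62: print(c,round(m['p'],2),np.round(P,3),np.round(mu),'pix dir',np.round(v[:,1],2),'vertical dir',np.round((lambda d:d/np.linalg.norm(d))(proj(c,P)-proj(c,P-[0,0,.05])),2),'len',np.sqrt(12*w[1]))
V=RT(7.1,0,1)
H=np.array([.5565,.1457,.0]);E=Ro.from_euler('z',7.1,degrees=True)
T=H+E.apply([.0173,0,.06])
show(([.50,-.20,.30],RT(-120,0,1)),([.53,-.05,.30],RT(-56,0,1)),(T+[0,0,.16],V),(T,V))
E
```

```text
clock: 37.62
tool_pos: [0.5428, -0.386, 0.1445]
orientation: [179.9, 43.6, -0.2]
force: [-0.9, 0.6, 0.8]
opening: 0.044
gripper_force: 0.0
top 0.62 [ 0.448 -0.411  0.05 ] [421. 243.] pix dir [0.01 1.  ] vertical dir [ 0.99 -0.11] len 9.590098190341815
[ 0.5 -0.2  0.3] [-1, 5, -10, 0, -75, -29] ok
[ 0.53 -0.05  0.3 ] [16, 5, -10, 0, -75, 18] ok
[0.5737 0.1478 0.22  ] [33, 13, -11, 0, -66, 64] ok
[0.5737 0.1478 0.06  ] [33, 22, -22, 0, -47, 64] ok
-0.4628 -0.6170 -0.2955 0.2532 0.1485 0.6267  rows>=17.4
-0.4830 0.1634 0.0000 -0.0000 -0.0000 -0.3556  rows>=8.9
-0.4653 -0.4894 0.2667 0.0000 0.0000 -0.3506  rows>=8.8
0.0000 0.0000 0.5333 0.0000 0.0000 0.0000  rows>=3.8
```

View pics/s6.png

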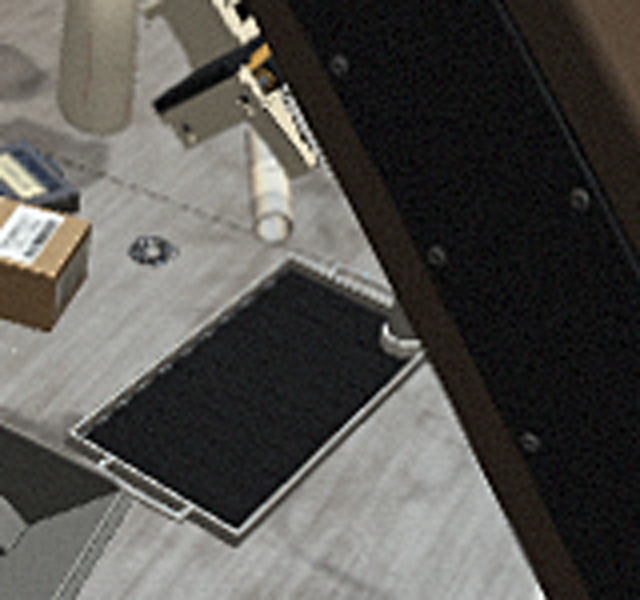

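The cartridge stands on the liner, with its base cap at crop pixel (402,338) and the arm hiding the rest. The top view agrees. Back to the bin, tilting to vertical first (yaw goes 0 → 7°), with an empty torque baseline at the hover.

Run:
```python
from kin import *
V=RT(7.1,0,1);T=np.array([.5737,.1478,.06])
show(([.56,-.33,.26],RT(3,0,1)),([.57,-.08,.28],RT(7,0,1)),(T+[0,0,.14],V))
```

```text
[ 0.56 -0.33  0.26] [-13, 17, 0, 0, -73, 106] ok
[ 0.57 -0.08  0.28] [11, 9, -7, 0, -73, 86] ok
[0.5737 0.1478 0.2   ] [33, 14, -12, 0, -64, 64] ok
-0.2257 -0.1844 -0.3417 -0.0081 0.2450 -0.0171  rows>=6.2
0.0769 -0.8304 -0.0667 0.0000 0.0000 -0.0222  rows>=6.0
0.1048 -0.7522 0.2667 0.0000 0.0000 -0.0006  rows>=5.8
```

```bash
python3 -m inch '0 0 -0.15 0 0.05 0;-0.1 0 -0.3 -0.008 0.15 -0.01;-0.225 -0.184 -0.342 -0.008 0.245 -0.017;-0.225 -0.184 -0.342 -0.008 0.245 -0.017;-0.225 -0.184 -0.342 -0.008 0.245 -0.017;-0.225 -0.184 -0.342 -0.008 0.245 -0.017;-0.225 -0.184 -0.342 -0.008 0.245 -0.017;-0.225 -0.184 -0.342 -0.008 0.245 -0.017;-0.225 -0.184 -0.342 -0.008 0.245 -0.017'
python3 -m inch '0.077 -0.83 -0.067 0 0 -0.022;0.077 -0.83 -0.067 0 0 -0.022;0.077 -0.83 -0.067 0 0 -0.022;0.077 -0.83 -0.067 0 0 -0.022;0.077 -0.83 -0.067 0 0 -0.022;0.077 -0.83 -0.067 0 0 -0.022;0.077 -0.83 -0.067 0 0 -0.022'
python3 -m inch '0.105 -0.752 0.267 0 0 0;0.105 -0.752 0.267 0 0 0;0.105 -0.752 0.267 0 0 0;0.105 -0.752 0.267 0 0 0;0.105 -0.752 0.267 0 0 0;0.105 -0.752 0.267 0 0 0;0.105 -0.752 0.267 0 0 0;0.105 -0.752 0.267 0 0 0;0.105 -0.752 0.267 0 0 0;0.105 -0.752 0.267 0 0 0'
python3 mom.py 5
python3 - <<'E'
from kin import *
V=RT(7.1,0,1);T=np.array([.5737,.1478,.06]); seq((T,V))
cp=camera_params('wrist');snapshot('wrist')
print([(a['uv'],round(a['p'],2)) for a in landmark_of('wrist','cartridge_1')])
H=np.array([.5565,.1457,.022]);R=Ro.from_euler('z',7.1,degrees=True)
for i in(2,1,0):
    P=H+R.apply([.0173,.061*i,.050]); print(i,np.round(P,3),proj('wrist',P,cp))
snapshot('top'); print([(a['uv'],round(a['p'],2)) for a in landmark_of('top','cartridge_1')], proj('top',tr(-.05,-.11,.051)))
snapshot('scene'); print([(a['uv'],round(a['p'],2)) for a in landmark_of('scene','cartridge_1')], proj('scene',tr(-.05,-.11,.051)))
E
```

```text
clock: 38.57
tool_pos: [0.5594, -0.3305, 0.2607]
orientation: [180.0, 0.0, 2.9]
force: [0.4, 0.5, 0.3]
opening: 0.044
gripper_force: 0.0
clock: 39.15
tool_pos: [0.5719, -0.0746, 0.2795]
orientation: [179.9, 0.1, 7.2]
force: [-0.1, -0.8, -0.2]
opening: 0.0437
gripper_force: 0.0
clock: 39.98
tool_pos: [0.5752, 0.1466, 0.1999]
orientation: [179.9, 0.0, 6.9]
force: [-0.4, 0.0, 0.1]
opening: 0.0437
gripper_force: 0.0
40.1833 open 0.0439 F ([-0.102, -0.038, 0.411], 'se', [0.245, 0.239, 0.151]) 
Mtool ([-0.096, -0.122, 0.002], 'se', [0.006, 0.014, 0.014]) 
tau ([0.384, -47.234, 28.018, 6.588, 0.082, 0.003], 'se', [0.089, 0.057, 0.017, 0.007, 0.002, 0.001]) rpy [ 1.8e+02 -1.0e-01  6.9e+00]
-0.0050 -0.0052 0.4700 0.0002 -0.0007 -0.0012  rows>=3.4
[([187.8, 182.6], 0.92), ([248.6, 183.7], 0.88), ([114.1, 182.7], 0.57)]
2 [0.559 0.269 0.072] [115.58329245 186.28918274]
1 [0.566 0.208 0.072] [182.26209742 186.07128479]
0 [0.574 0.148 0.072] [248.80755461 185.8500388 ]
[([185.9, 286.3], 0.65), ([165.0, 205.6], 0.52), ([400.4, 226.3], 0.5), ([207.1, 196.8], 0.44), ([182.4, 115.5], 0.44)] [410.10919722 240.75715332]
[([345.1, 165.4], 0.79), ([196.5, 296.0], 0.77), ([209.2, 272.7], 0.73), ([288.6, 341.5], 0.6), ([220.0, 255.4], 0.59), ([129.4, 245.6], 0.56)] [360.89873503 164.21643564]
```

The empty baseline is 0.082, so the upper-end-heavy verdict (0.145) holds. The placed cartridge isn't quite where I put it, so I'll look.

Run:
```python
from kin import *
print(tri(ray('top',[400.4,226.3]),ray('scene',[345.1,165.4])))
a=snapshot('scene')[110:230,270:410];b=snapshot('top')[180:270,300:430]
a=cv2.resize(a,(560,480),interpolation=2);b=cv2.resize(b,None,fx=480/90*.5,fy=480/90*.5,interpolation=2);b=np.pad(b,((0,480-b.shape[0]),(0,0),(0,0)))
im=np.hstack([a,b])[:,:800]; cv2.imwrite('pics/c1.png',np.ascontiguousarray(im[:,:,::-1])); print(im.shape)
```

```text
(array([ 0.49467341, -0.36315435,  0.0389066 ]), [np.float64(0.001405396490903579), np.float64(0.0014053964909037141)])
(480, 800, 3)
```

View pics/c1.png

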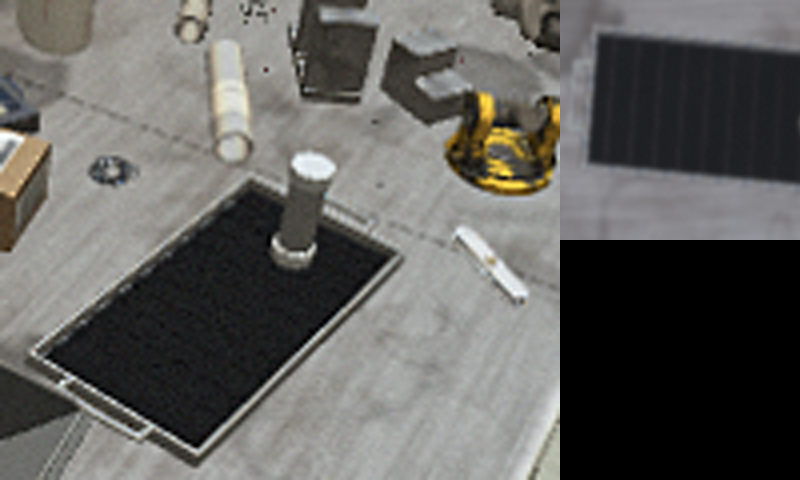

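The cartridge is upright at (0.495,-0.363), heavy end down and inside the tray. The announced knock moved it about 5 cm, and it's still valid. Now the bay 0 cartridge.

```bash
python3 -m inch '-0.005 -0.005 0.13 0 0 0;-0.005 -0.005 0.26 0 0 0;-0.005 -0.005 0.36 0 0 0;-0.005 -0.005 0.43 0 0 0;-0.005 -0.005 0.47 0 0 0;-0.005 -0.005 0.47 0 0 0;-0.005 -0.005 0.47 0 0 0'
python3 -m inch '0 0 0 0 0 0;0 0 0 0 0 0;0 0 0 0 0 0;0 0 0 0 0 0;0 0 0 0 0 0;0 0 0 0 0 0;0 0 0 0 0 0;0 0 0 0 0 0' 1
python3 -m inch '0 0 -0.05 0 0 0;0 0 -0.15 0 0 0;0 0 -0.3 0 0 0;0 0 -0.45 0 0 0;0 0 -0.47 0 0 0;0 0 -0.47 0 0 0;0 0 -0.47 0 0 0;0 0 -0.47 0 0 0;0 0 -0.47 0 0 0;0 0 -0.47 0 0 0'
python3 mom.py 5
```

```text
clock: 41.22
tool_pos: [0.5734, 0.1484, 0.0593]
orientation: [179.9, -0.0, 7.0]
force: [0.6, 0.2, 0.1]
opening: 0.0436
gripper_force: 0.0
clock: 41.88
tool_pos: [0.5739, 0.1489, 0.0605]
orientation: [180.0, -0.2, 7.0]
force: [-2.4, 1.4, 6.4]
opening: 0.0273
gripper_force: 29.9
clock: 42.72
tool_pos: [0.5724, 0.1481, 0.1986]
orientation: [179.9, 0.1, 6.9]
force: [0.2, -0.3, -3.7]
opening: 0.0271
gripper_force: 29.9
42.9167 open 0.027 F ([0.382, 0.039, -3.329], 'se', [0.147, 0.228, 0.118]) 
Mtool ([-0.086, -0.21, -0.011], 'se', [0.012, 0.026, 0.014]) 
tau ([-0.011, -49.843, 29.423, 7.195, 0.154, 0.0], 'se', [0.001, 0.09, 0.015, 0.002, 0.001, 0.0]) rpy [179.9  -0.    7. ]
```

0.154 is above 0.082, so the upper end is heavy again (0.34 kg). Same flip.

Run:
```python
from kin import *
L=RT(60,44,-1);c=tr(0,.07,.027);T=tcp(c,L)
seq(([.57,-.03,.26],RT(-56,0,1)),(c+[0,0,.15],RT(-120,0,1)),(T+[0,0,.06],L),(T+[0,0,.002],L))
```

```text
-0.0821 0.5897 -0.1993 0.0002 -0.0004 0.3497  rows>=8.8
0.4105 0.4612 0.2767 -0.0000 -0.0000 0.3556  rows>=8.9
-0.0278 0.0000 0.3288 0.0000 -0.2444 0.0000  rows>=6.1
0.1343 -0.0000 0.1391 0.0000 0.0000 0.0000  rows>=1.4
```

```bash
python3 -m inch '0 0.05 -0.1 0 0 0.03;-0.082 0.59 -0.2 0 0 0.35;-0.082 0.59 -0.2 0 0 0.35;-0.082 0.59 -0.2 0 0 0.35;-0.082 0.59 -0.2 0 0 0.35;-0.082 0.59 -0.2 0 0 0.35;-0.082 0.59 -0.2 0 0 0.35;-0.082 0.59 -0.2 0 0 0.35;-0.082 0.59 -0.2 0 0 0.35;-0.082 0.59 -0.2 0 0 0.35'
python3 -m inch '0.41 0.46 0.277 0 0 0.3556;0.41 0.46 0.277 0 0 0.3556;0.41 0.46 0.277 0 0 0.3556;0.41 0.46 0.277 0 0 0.3556;0.41 0.46 0.277 0 0 0.3556;0.41 0.46 0.277 0 0 0.3556;0.41 0.46 0.277 0 0 0.3556;0.41 0.46 0.277 0 0 0.3556;0.41 0.46 0.277 0 0 0.3556;0.41 0.46 0.277 0 0 0.3556'
python3 -m inch '0 0 0 0 -0.15 0;-0.028 0 0.329 0 -0.2444 0;-0.028 0 0.329 0 -0.2444 0;-0.028 0 0.329 0 -0.2444 0;-0.028 0 0.329 0 -0.2444 0;-0.028 0 0.329 0 -0.2444 0;-0.028 0 0.329 0 -0.2444 0;-0.028 0 0.329 0 -0.2444 0;-0.028 0 0.329 0 -0.2444 0;-0.028 0 0.329 0 -0.2444 0'
python3 -m inch '0.06 0 0.062 0 0 0;0.1 0 0.105 0 0 0;0.12 0 0.124 0 0 0;0.128 0 0.132 0 0 0;0.134 0 0.139 0 0 0;0.1366 0 0.1415 0 0 0;0.139 0 0.144 0 0 0;0.139 0 0.144 0 0 0'
```

```text
clock: 43.8
tool_pos: [0.57, -0.0303, 0.2606]
orientation: [-180.0, -0.1, -56.4]
force: [0.4, 0.8, -2.6]
opening: 0.0275
gripper_force: 30.0
clock: 44.63
tool_pos: [0.5245, -0.2093, 0.1775]
orientation: [-179.9, 0.0, -120.2]
force: [-0.3, 0.6, -2.7]
opening: 0.0272
gripper_force: 30.0
clock: 45.47
tool_pos: [0.5292, -0.202, 0.0792]
orientation: [-179.6, 43.9, -119.6]
force: [0.1, 0.6, -3.3]
opening: 0.0272
gripper_force: 30.0
clock: 46.13
tool_pos: [0.5295, -0.2022, 0.0198]
orientation: [-179.7, 44.0, -119.8]
force: [1.1, -0.1, -1.8]
opening: 0.0276
gripper_force: 30.0
```

```bash
python3 -m inch '0.0035 0 0.0036 0 0 0;0.0058 0 0.006 0 0 0;0.0081 0 0.0084 0 0 0;0.0081 0 0.0084 0 0 0'
python3 -m inch '0 0 0 0 0 0;0 0 0 0 0 0;0 0 0 0 0 0;0 0 0 0 0 0;0 0 0 0 0 0;0 0 -0.1 0 0 0;0 0 -0.2 0 0 0;0 0 -0.3 0 0 0;0 0 -0.4 0 0 0;0 0 -0.4 0 0 0' 0
python3 -m inch '-0.1 0 -0.1 0 0.1 0;-0.1 0 -0.2 0 0.2444 0;-0.1 0 -0.2 0 0.2444 0;-0.1 0 -0.2 0 0.2444 0;-0.1 0 -0.2 0 0.2444 0;-0.1 0 -0.2 0 0.2444 0;-0.1 0 -0.2 0 0.2444 0;-0.1 0 -0.2 0 0.2444 0;-0.1 0 -0.2 0 0.2444 0'
cat >> kin.py <<'E'
def lying(box=((.42,.62),(-.28,-.12))):
    res=[]
    for c in('wrist','scene'):
        cp=camera_params(c); snapshot(c)
        for m in cut_out(c,'cartridge_1'):
            n=np.argwhere(m['pixels'])[:,::-1].astype(float); mu=n.mean(0); w,v=np.linalg.eigh(np.cov(n.T))
            e=np.array([atz(c,mu+s*np.sqrt(3*w[1])*v[:,1],.022,cp)[:2] for s in(-1,1)]); P=e.mean(0)
            if box[0][0]<P[0]<box[0][1] and box[1][0]<P[1]<box[1][1]:
                d=e[1]-e[0]; print(c,round(m['p'],2),np.round(mu),'ctr',np.round(P,4),'len',round(float(np.linalg.norm(d)),3),'az',round(float(np.degrees(np.arctan2(d[1],d[0]))),1)); res.append(P)
    return np.mean(res,0)
E
python3 - <<'E'
from kin import *
print(np.round(get_obs()['tool_pos'],3)); c=lying(); print(c)
G=RT(-120,46,1);T=tcp([*c,.022],G,.008);z=G.apply([0,0,1]);seq((T-.09*z+[0,0,.03],G),(T-.03*z,G),(T,G))
E
```

```text
clock: 46.47
tool_pos: [0.5299, -0.2016, 0.0172]
orientation: [-179.7, 44.1, -119.8]
force: [0.7, 4.0, 8.7]
opening: 0.0276
gripper_force: 30.0
clock: 47.3
tool_pos: [0.4868, -0.2788, 0.1054]
orientation: [-179.4, 43.8, -119.7]
force: [1.5, 0.0, -0.0]
opening: 0.0441
gripper_force: 0.0
clock: 48.05
tool_pos: [0.4768, -0.2904, 0.1652]
orientation: [-180.0, 0.1, -120.0]
force: [0.6, -0.6, -0.6]
opening: 0.0439
gripper_force: 0.0
[ 0.477 -0.29   0.165]
wrist 0.8 [249. 266.] ctr [ 0.5237 -0.2121] len 0.112 az 59.9
scene 0.75 [314. 192.] ctr [ 0.5258 -0.2114] len 0.106 az 60.6
[ 0.52475258 -0.21174921]
-0.5102 -0.0027 0.1893 -0.0000 0.2560 -0.0013  rows>=6.4
-0.0719 0.0000 0.2695 0.0000 0.0000 0.0000  rows>=2.0
-0.0000 -0.0000 0.1000 0.0000 0.0000 0.0000  rows>=0.7
```

```bash
python3 -m inch '-0.1 0 0 0 0.1 0;-0.3 0 0 0 0.2 0;-0.51 -0.002 0.19 0 0.256 -0.001;-0.51 -0.002 0.19 0 0.256 -0.001;-0.51 -0.002 0.19 0 0.256 -0.001;-0.51 -0.002 0.19 0 0.256 -0.001;-0.51 -0.002 0.19 0 0.256 -0.001;-0.51 -0.002 0.19 0 0.256 -0.001;-0.51 -0.002 0.19 0 0.256 -0.001;-0.51 -0.002 0.19 0 0.256 -0.001'
python3 -m inch '-0.071 0 0.12 0 0 0;-0.071 0 0.2 0 0 0;-0.071 0 0.27 0 0 0;-0.071 0 0.3 0 0 0;-0.071 0 0.33 0 0 0;-0.071 0 0.355 0 0 0;-0.071 0 0.365 0 0 0;-0.071 0 0.366 0 0 0;-0.071 0 0.366 0 0 0'
python3 -m inch '0 0 0 0 0 0;0 0 0 0 0 0;0 0 0 0 0 0;0 0 0 0 0 0;0 0 0 0 0 0;0 0 0 0 0 0;0 0 0 0 0 0;0 0 0 0 0 0' 1
python3 -m inch '0.1 0 -0.1 0 0 0;0.2 0 -0.19 0 0 0;0.288 0 -0.278 0 0 0;0.288 0 -0.278 0 0 0;0.288 0 -0.278 0 0 0;0.288 0 -0.278 0 0 0'
python3 - <<'E'
from kin import *
V=RT(-120,0,1);U0=RT(60,44,-1)
P=[.515,-.225,.16]
S=lambda a,z:(tcp(tr(.036,-.115,z),RT(a,44,-1),.0065),RT(a,44,-1))
show((P,V),(P,U0),S(120,.19),S(180,.175),S(180,.054))
E
```

```text
clock: 49.08
tool_pos: [0.5539, -0.1603, 0.1086]
orientation: [-180.0, -45.9, -120.0]
force: [-1.0, 0.2, 0.2]
opening: 0.0439
gripper_force: 0.0
clock: 49.83
tool_pos: [0.5228, -0.215, 0.0177]
orientation: [-179.9, -46.0, -120.0]
force: [0.3, -0.8, -0.8]
opening: 0.0437
gripper_force: 0.0
clock: 50.5
tool_pos: [0.5225, -0.2149, 0.0174]
orientation: [-179.9, -46.1, -119.9]
force: [0.2, 3.1, 2.6]
opening: 0.0272
gripper_force: 30.0
clock: 51.0
tool_pos: [0.5214, -0.2151, 0.1364]
orientation: [180.0, -46.0, -119.9]
force: [-1.2, 0.1, -3.5]
opening: 0.0275
gripper_force: 30.0
[ 0.515 -0.225  0.16 ] [-4, 13, -19, 0, -58, -26] ok
[ 0.515 -0.225  0.16 ] [-37, 22, -4, -45, -76, 23] ok
[ 0.5361 -0.3935  0.1853] [-32, 48, 39, -22, -120, 57] ok
[ 0.5338 -0.3974  0.1703] [-14, 47, 21, 10, -107, 103] ok
[ 0.5338 -0.3974  0.0493] [-14, 52, 16, 10, -97, 102] ok
0.0840 0.0018 -0.0265 -0.0001 -0.2557 0.0003  rows>=6.4
0.0000 0.0000 0.0000 0.0000 -0.2444 0.0000  rows>=6.1
0.2660 -0.3417 -0.3742 -0.2316 -0.0000 -0.2398  rows>=8.4
0.0401 0.0130 0.0307 -0.2316 0.0000 -0.2398  rows>=8.4
0.2802 -0.0000 0.2901 0.0000 0.0000 0.0000  rows>=2.9
```

```bash
python3 -m inch '0.084 0.002 -0.026 0 -0.2556 0;0.084 0.002 -0.026 0 -0.2556 0;0.084 0.002 -0.026 0 -0.2556 0;0.084 0.002 -0.026 0 -0.2556 0;0.084 0.002 -0.026 0 -0.2556 0;0.084 0.002 -0.026 0 -0.2556 0;0.084 0.002 -0.026 0 -0.2556 0;0.084 0.002 -0.026 0 -0.2556 0'
python3 -m inch '0 0 0 0 -0.2444 0;0 0 0 0 -0.2444 0;0 0 0 0 -0.2444 0;0 0 0 0 -0.2444 0;0 0 0 0 -0.2444 0;0 0 0 0 -0.2444 0;0 0 0 0 -0.2444 0;0 0 0 0 -0.2444 0'
python3 -m inch '0.05 -0.05 -0.1 -0.03 0 -0.03;0.266 -0.342 -0.374 -0.2316 0 -0.24;0.266 -0.342 -0.374 -0.2316 0 -0.24;0.266 -0.342 -0.374 -0.2316 0 -0.24;0.266 -0.342 -0.374 -0.2316 0 -0.24;0.266 -0.342 -0.374 -0.2316 0 -0.24;0.266 -0.342 -0.374 -0.2316 0 -0.24;0.266 -0.342 -0.374 -0.2316 0 -0.24;0.266 -0.342 -0.374 -0.2316 0 -0.24;0.266 -0.342 -0.374 -0.2316 0 -0.24'
python3 -m inch '0.04 0.013 0.031 -0.2316 0 -0.24;0.04 0.013 0.031 -0.2316 0 -0.24;0.04 0.013 0.031 -0.2316 0 -0.24;0.04 0.013 0.031 -0.2316 0 -0.24;0.04 0.013 0.031 -0.2316 0 -0.24;0.04 0.013 0.031 -0.2316 0 -0.24;0.04 0.013 0.031 -0.2316 0 -0.24;0.04 0.013 0.031 -0.2316 0 -0.24;0.04 0.013 0.031 -0.2316 0 -0.24;0.04 0.013 0.031 -0.2316 0 -0.24'
python3 - <<'E'
from kin import *
R=RT(180,44,-1);seq((tcp(tr(.036,-.115,.054),R,.0065),R))
for c in('scene','top'):
    snapshot(c)
    for m in cut_out(c,'cartridge_1'):
        n=np.argwhere(m['pixels'])[:,::-1].astype(float);mu=n.mean(0);w,v=np.linalg.eigh(np.cov(n.T))
        P=atz(c,mu,.1)
        if P[1]<-.15: print(c,round(m['p'],2),np.round(P,3),np.round(mu),'pix dir',np.round(v[:,1],2),'vertical dir',np.round((lambda d:d/np.linalg.norm(d))(proj(c,P)-proj(c,P-[0,0,.05])),2),'len',np.sqrt(12*w[1]))
E
```

```text
clock: 51.67
tool_pos: [0.5137, -0.2265, 0.1597]
orientation: [179.9, 0.1, -120.2]
force: [-0.6, -0.7, -2.8]
opening: 0.0272
gripper_force: 30.0
clock: 52.33
tool_pos: [0.513, -0.2265, 0.1563]
orientation: [179.2, 43.9, -120.7]
force: [-0.2, -0.8, -3.2]
opening: 0.0276
gripper_force: 30.0
clock: 53.17
tool_pos: [0.5404, -0.3895, 0.1841]
orientation: [179.6, 43.9, -59.7]
force: [0.8, 0.8, -4.1]
opening: 0.0275
gripper_force: 30.0
clock: 54.0
tool_pos: [0.5365, -0.3944, 0.1718]
orientation: [179.7, 43.9, 0.3]
force: [0.9, 0.4, -2.6]
opening: 0.0274
gripper_force: 30.0
0.2767 0.0083 0.3004 0.0030 -0.0005 0.0011  rows>=2.9
scene 0.73 [ 0.479 -0.295  0.1  ] [345. 163.] pix dir [-0.28  0.96] vertical dir [ 0.23 -0.97] len 27.942687042933514
scene 0.4 [ 0.561 -0.459  0.1  ] [342. 129.] pix dir [-0.98  0.19] vertical dir [ 0.21 -0.98] len 9.712584237753205
scene 0.21 [ 0.683 -0.19   0.1  ] [266. 155.] pix dir [-0.97 -0.23] vertical dir [ 0.06 -1.  ] len 28.47642655634587
top 0.58 [ 0.55  -0.436  0.1  ] [434. 202.] pix dir [-0.82  0.58] vertical dir [ 0.95 -0.32] len 25.00272941878727
```

```bash
python3 -m inch '0.1 0.003 0.108 0.003 0 0.001;0.18 0.008 0.195 0.003 0 0.001;0.24 0.008 0.26 0.003 0 0.001;0.265 0.008 0.287 0.003 0 0.001;0.275 0.008 0.297 0.003 0 0.001;0.277 0.008 0.3 0.003 0 0.001;0.277 0.008 0.3 0.003 0 0.001'
python3 -m inch '0.0023 0 0.0024 0 0 0;0.0046 0 0.0048 0 0 0;0.007 0 0.0072 0 0 0;0.007 0 0.0072 0 0 0'
python3 -m inch '0.0018 0 0.0018 0 0 0;0.0023 0 0.0024 0 0 0;0.0023 0 0.0024 0 0 0'
python3 -m inch '0.0018 0 0.0018 0 0 0;0.0018 0 0.0018 0 0 0'
```

```text
clock: 54.78
tool_pos: [0.533, -0.4007, 0.0503]
orientation: [-179.8, 43.9, -0.2]
force: [-0.4, 0.2, -2.1]
opening: 0.0271
gripper_force: 30.0
clock: 55.12
tool_pos: [0.5325, -0.3998, 0.0465]
orientation: [-179.7, 43.9, -0.1]
force: [-0.3, -0.1, -3.3]
opening: 0.0272
gripper_force: 30.0
clock: 55.37
tool_pos: [0.5323, -0.3999, 0.0456]
orientation: [-179.7, 44.0, -0.1]
force: [0.2, 1.8, 0.9]
opening: 0.0274
gripper_force: 30.0
clock: 55.53
tool_pos: [0.5322, -0.3999, 0.0454]
orientation: [-179.8, 44.0, -0.1]
force: [0.2, 1.9, 3.6]
opening: 0.0271
gripper_force: 30.0
```

Contact. Release, retreat and go back over the bin (bay 1 this time, seen about 5 mm toward -y of its bay centre).

```bash
python3 -m inch '0.001 0 0.001 0 0 0;0.001 0 0.001 0 0 0;0.001 0 0.001 0 0 0;0.001 0 0.001 0 0 0;0.001 0 0.001 0 0 0;0 0 -0.1 0 0 0;0 0 -0.2 0 0 0;0 0 -0.35 0 0 0;0 0 -0.45 0 0 0;0 0 -0.45 0 0 0' 0
python3 - <<'E'
from kin import *
V=RT(7.1,0,1)
seq(([.60,-.33,.26],RT(3,0,1)),([.57,-.06,.28],RT(7,0,1)),([.567,.2035,.20],V))
E
```

```text
clock: 56.37
tool_pos: [0.6306, -0.4012, 0.1461]
orientation: [179.9, 43.5, -0.3]
force: [0.8, -1.2, 1.5]
opening: 0.0439
gripper_force: 0.0
-0.3361 -0.2368 -0.2048 -0.0065 0.2417 -0.0170  rows>=6.1
-0.0528 -0.9040 -0.0667 0.0000 0.0000 -0.0222  rows>=6.5
0.0971 -0.8730 0.2667 0.0000 0.0000 -0.0006  rows>=6.6
```

```bash
python3 -m inch '0 0 -0.15 0 0.05 0;-0.1 0 -0.3 -0.006 0.15 -0.01;-0.336 -0.237 -0.205 -0.006 0.242 -0.017;-0.336 -0.237 -0.205 -0.006 0.242 -0.017;-0.336 -0.237 -0.205 -0.006 0.242 -0.017;-0.336 -0.237 -0.205 -0.006 0.242 -0.017;-0.336 -0.237 -0.205 -0.006 0.242 -0.017;-0.336 -0.237 -0.205 -0.006 0.242 -0.017;-0.336 -0.237 -0.205 -0.006 0.242 -0.017'
python3 -m inch '-0.053 -0.904 -0.067 0 0 -0.022;-0.053 -0.904 -0.067 0 0 -0.022;-0.053 -0.904 -0.067 0 0 -0.022;-0.053 -0.904 -0.067 0 0 -0.022;-0.053 -0.904 -0.067 0 0 -0.022;-0.053 -0.904 -0.067 0 0 -0.022;-0.053 -0.904 -0.067 0 0 -0.022;-0.053 -0.904 -0.067 0 0 -0.022'
python3 -m inch '0.097 -0.873 0.267 0 0 0;0.097 -0.873 0.267 0 0 0;0.097 -0.873 0.267 0 0 0;0.097 -0.873 0.267 0 0 0;0.097 -0.873 0.267 0 0 0;0.097 -0.873 0.267 0 0 0;0.097 -0.873 0.267 0 0 0;0.097 -0.873 0.267 0 0 0;0.097 -0.873 0.267 0 0 0;0.097 -0.873 0.267 0 0 0'
python3 mom.py 4
cat > chk.py <<'E'
from kin import *
cp=camera_params('wrist');snapshot('wrist')
print('w',[(a['uv'],round(a['p'],2)) for a in landmark_of('wrist','cartridge_1')])
H=np.array([.5565,.1457,.022]);R=Ro.from_euler('z',7.1,degrees=True)
for i in(2,1):
    P=H+R.apply([.0173,.061*i,.050]); print(i,np.round(P,4),proj('wrist',P,cp))
for c in('top','scene'):
    snapshot(c)
    for m in cut_out(c,'cartridge_1'):
        n=np.argwhere(m['pixels'])[:,::-1].astype(float);mu=n.mean(0);w,v=np.linalg.eigh(np.cov(n.T));P=atz(c,mu,.051)
        if P[1]<-.1 and P[0]<.64: print(c,round(m['p'],2),np.round(mu),'at z.051',np.round(P,3),'dir',np.round(v[:,1],2),'vert',np.round((lambda d:d/np.linalg.norm(d))(proj(c,P+[0,0,.03])-proj(c,P)),2),'len',round(np.sqrt(12*w[1])))
E
python3 chk.py; python3 -c "
from kin import *
seq(([.567,.2035,.06],RT(7.1,0,1)))"
```

```text
clock: 57.12
tool_pos: [0.5956, -0.33, 0.2576]
orientation: [-179.7, 0.3, 2.8]
force: [0.9, -0.3, -0.1]
opening: 0.0443
gripper_force: 0.0
clock: 57.78
tool_pos: [0.5681, -0.0557, 0.2769]
orientation: [-179.6, 0.5, 7.0]
force: [0.9, 0.1, 0.0]
opening: 0.0438
gripper_force: 0.0
clock: 58.62
tool_pos: [0.5651, 0.2041, 0.1976]
orientation: [-179.7, 0.5, 6.8]
force: [0.1, -0.6, 0.2]
opening: 0.0438
gripper_force: 0.0
58.7667 open 0.0435 F ([0.009, -0.198, 0.368], 'se', [0.173, 0.137, 0.121]) 
Mtool ([-0.117, -0.116, -0.014], 'se', [0.012, 0.013, 0.019]) 
tau ([0.648, -48.519, 28.068, 6.566, 0.075, -0.004], 'se', [0.1, 0.017, 0.011, 0.009, 0.003, 0.006]) rpy [-179.6    0.4    6.7]
w [([248.8, 177.5], 0.89), ([176.8, 181.4], 0.84)]
2 [0.5586 0.2689 0.072 ] [178.90336533 182.40489184]
1 [0.5661 0.2084 0.072 ] [245.93119405 182.10477555]
top 0.55 [402. 224.] at z.051 [ 0.497 -0.364  0.051] dir [-0.98  0.2 ] vert [ 0.97 -0.24] len 21
top 0.51 [415. 210.] at z.051 [ 0.535 -0.402  0.051] dir [-0.97  0.25] vert [ 0.95 -0.31] len 24
scene 0.82 [345. 162.] at z.051 [ 0.499 -0.363  0.051] dir [-0.28  0.96] vert [ 0.23 -0.97] len 28
scene 0.7 [339. 151.] at z.051 [ 0.539 -0.405  0.051] dir [-0.26  0.97] vert [ 0.21 -0.98] len 27
0.0099 0.0049 0.4647 -0.0022 0.0019 -0.0018  rows>=3.3
```

Both cartridges stand upright: directions match vertical in both views, at (0.498,-0.363) and (0.537,-0.403). Picking bay 1.

```bash
python3 -m inch '0.01 -0.002 0.13 -0.002 0.002 -0.002;0.01 -0.002 0.26 -0.002 0.002 -0.002;0.01 -0.002 0.36 -0.002 0.002 -0.002;0.01 -0.002 0.43 -0.002 0.002 -0.002;0.01 -0.002 0.465 -0.002 0.002 -0.002;0.01 -0.002 0.465 -0.002 0.002 -0.002;0.01 -0.002 0.465 -0.002 0.002 -0.002'
python3 -m inch '0 0 0 0 0 0;0 0 0 0 0 0;0 0 0 0 0 0;0 0 0 0 0 0;0 0 0 0 0 0;0 0 0 0 0 0;0 0 0 0 0 0;0 0 0 0 0 0' 1
python3 -m inch '0 0 -0.05 0 0 0;0 0 -0.15 0 0 0;0 0 -0.3 0 0 0;0 0 -0.45 0 0 0;0 0 -0.47 0 0 0;0 0 -0.47 0 0 0;0 0 -0.47 0 0 0;0 0 -0.47 0 0 0;0 0 -0.47 0 0 0;0 0 -0.47 0 0 0'
python3 mom.py 4
```

```text
clock: 59.7
tool_pos: [0.5671, 0.2061, 0.0602]
orientation: [-180.0, -0.0, 7.2]
force: [-0.2, 0.4, 0.9]
opening: 0.0438
gripper_force: 0.0
clock: 60.37
tool_pos: [0.5674, 0.2062, 0.061]
orientation: [-179.9, -0.1, 7.2]
force: [-1.4, -0.2, 7.6]
opening: 0.0271
gripper_force: 30.0
clock: 61.2
tool_pos: [0.5659, 0.2053, 0.1988]
orientation: [179.9, 0.2, 7.1]
force: [-0.0, -0.4, -2.1]
opening: 0.0275
gripper_force: 30.0
61.35 open 0.0273 F ([-0.017, -0.167, -2.497], 'se', [0.322, 0.188, 0.151]) 
Mtool ([-0.071, -0.079, -0.004], 'se', [0.013, 0.017, 0.013]) 
tau ([-0.008, -50.972, 29.121, 7.043, 0.032, 0.0], 'se', [0.0, 0.094, 0.021, 0.002, 0.001, 0.0]) rpy [1.8e+02 1.0e-01 7.2e+00]
```

0.032 is below 0.078, so the lower (front) end is heavy. This one can be stood directly, with yaw 187° and the tool tipped 41° back toward the robot.

Run:
```python
from kin import *
U=RT(180,41.3,1);S=lambda z:tcp(tr(.047,-.055,z),U)
show(([.58,.03,.25],RT(-53,0,1)),([.60,-.15,.25],RT(-113,0,1)),([.60,-.30,.25],RT(180,0,1)),(S(.16),U),(S(.056),U))
```

```text
[0.58 0.03 0.25] [22, 11, -9, 0, -70, 15] ok
[ 0.6  -0.15  0.25] [4, 14, -5, 0, -71, -27] ok
[ 0.6  -0.3   0.25] [-10, 19, 2, 0, -73, -80] ok
[ 0.5483 -0.3391  0.151 ] [-10, 45, 17, 7, -103, -81] ok
[ 0.5483 -0.3391  0.047 ] [-10, 50, 13, 7, -94, -82] ok
-0.0284 0.5867 -0.1670 0.0002 0.0003 0.3342  rows>=8.4
0.5193 0.3078 0.0000 -0.0000 -0.0000 0.3333  rows>=8.4
0.4603 -0.1954 0.0000 0.0000 0.0000 0.3722  rows>=9.4
0.1722 -0.1304 0.3301 -0.0000 0.2294 0.0000  rows>=5.8
-0.2288 -0.0000 0.2604 0.0000 0.0000 0.0000  rows>=2.5
```

```bash
python3 -m inch '0 0.05 -0.1 0 0 0.03;-0.028 0.587 -0.167 0 0 0.334;-0.028 0.587 -0.167 0 0 0.334;-0.028 0.587 -0.167 0 0 0.334;-0.028 0.587 -0.167 0 0 0.334;-0.028 0.587 -0.167 0 0 0.334;-0.028 0.587 -0.167 0 0 0.334;-0.028 0.587 -0.167 0 0 0.334;-0.028 0.587 -0.167 0 0 0.334;-0.028 0.587 -0.167 0 0 0.334'
python3 -m inch '0.519 0.308 0 0 0 0.3333;0.519 0.308 0 0 0 0.3333;0.519 0.308 0 0 0 0.3333;0.519 0.308 0 0 0 0.3333;0.519 0.308 0 0 0 0.3333;0.519 0.308 0 0 0 0.3333;0.519 0.308 0 0 0 0.3333;0.519 0.308 0 0 0 0.3333;0.519 0.308 0 0 0 0.3333'
python3 -m inch '0.46 -0.195 0 0 0 0.372;0.46 -0.195 0 0 0 0.372;0.46 -0.195 0 0 0 0.372;0.46 -0.195 0 0 0 0.372;0.46 -0.195 0 0 0 0.372;0.46 -0.195 0 0 0 0.372;0.46 -0.195 0 0 0 0.372;0.46 -0.195 0 0 0 0.372;0.46 -0.195 0 0 0 0.372;0.46 -0.195 0 0 0 0.372'
python3 -m inch '0.172 -0.13 0.2 0 0.2294 0;0.172 -0.13 0.3 0 0.2294 0;0.172 -0.13 0.3 0 0.2294 0;0.172 -0.13 0.3 0 0.2294 0;0.172 -0.13 0.3 0 0.2294 0;0.172 -0.13 0.3 0 0.2294 0;0.172 -0.13 0.3 0 0.2294 0;0.172 -0.13 0.3 0 0.2294 0;0.172 -0.13 0.3 0 0.2294 0'
python3 - <<'E'
from kin import *
U=RT(180,41.3,1);S=lambda z:tcp(tr(.047,-.055,z),U)
seq((S(.06),U)); snapshot('scene')
for m in cut_out('scene','cartridge_1'):
        n=np.argwhere(m['pixels'])[:,::-1].astype(float);mu=n.mean(0);w,v=np.linalg.eigh(np.cov(n.T));P=atz('scene',mu,.1)
        if P[1]<-.15: print(round(m['p'],2),np.round(mu),'dir',np.round(v[:,1],2),'vert',np.round((lambda d:d/np.linalg.norm(d))(proj('scene',P+[0,0,.03])-proj('scene',P)),2),'len',round(np.sqrt(12*w[1])))
E
```

```text
clock: 62.23
tool_pos: [0.5802, 0.0298, 0.2504]
orientation: [180.0, 0.0, -53.2]
force: [-0.2, -0.2, -3.0]
opening: 0.0274
gripper_force: 30.0
clock: 62.98
tool_pos: [0.6001, -0.1502, 0.2502]
orientation: [179.9, 0.0, -113.2]
force: [-0.5, 0.5, -2.4]
opening: 0.0273
gripper_force: 30.0
clock: 63.82
tool_pos: [0.6002, -0.2997, 0.25]
orientation: [180.0, -0.0, 179.9]
force: [-0.9, 1.2, -2.6]
opening: 0.0272
gripper_force: 30.0
clock: 64.57
tool_pos: [0.5493, -0.339, 0.16]
orientation: [179.9, -41.2, -179.8]
force: [0.3, 0.2, -1.5]
opening: 0.0275
gripper_force: 30.0
-0.2370 -0.0008 0.2755 -0.0003 0.0006 0.0010  rows>=2.6
0.7 [345. 162.] dir [-0.25  0.97] vert [ 0.23 -0.97] len 27
0.65 [333. 126.] dir [-0.29  0.96] vert [ 0.19 -0.98] len 34
0.62 [339. 151.] dir [-0.27  0.96] vert [ 0.21 -0.98] len 28
```

```bash
python3 -m inch '-0.1 0 0.116 0 0 0;-0.17 0 0.198 0 0 0;-0.215 0 0.25 0 0 0;-0.23 0 0.267 0 0 0;-0.237 0 0.2755 0 0 0;-0.237 0 0.2755 0 0 0'
python3 -m inch '-0.0044 0 0.005 0 0 0;-0.0088 0 0.01 0 0 0;-0.011 0 0.0125 0 0 0;-0.011 0 0.0125 0 0 0'
python3 -m inch '-0.0022 0 0.0025 0 0 0;-0.0044 0 0.005 0 0 0;-0.0044 0 0.005 0 0 0'
python3 -m inch '-0.0022 0 0.0025 0 0 0;-0.0022 0 0.0025 0 0 0'
```

```text
clock: 65.17
tool_pos: [0.5483, -0.3393, 0.0534]
orientation: [-180.0, -41.1, -179.9]
force: [-0.4, -0.8, -2.4]
opening: 0.0274
gripper_force: 30.0
clock: 65.5
tool_pos: [0.5479, -0.3388, 0.0471]
orientation: [180.0, -41.2, -179.9]
force: [0.7, -0.3, -3.2]
opening: 0.0272
gripper_force: 30.0
clock: 65.75
tool_pos: [0.5476, -0.3388, 0.0443]
orientation: [180.0, -41.3, -179.9]
force: [0.1, -0.1, -3.4]
opening: 0.027
gripper_force: 30.0
clock: 65.92
tool_pos: [0.5477, -0.3389, 0.0438]
orientation: [180.0, -41.3, -179.9]
force: [-0.3, -0.3, -0.3]
opening: 0.0274
gripper_force: 30.0
```

```bash
python3 -m inch '-0.0022 0 0.0025 0 0 0;-0.003 0 0.0035 0 0 0;-0.003 0 0.0035 0 0 0'
```

```text
clock: 66.17
tool_pos: [0.5479, -0.3389, 0.0436]
orientation: [-180.0, -41.3, -179.9]
force: [1.6, 2.4, 5.8]
opening: 0.0274
gripper_force: 30.0
```

```bash
python3 -m inch '0 0 0 0 0 0;0 0 0 0 0 0;0 0 0 0 0 0;0 0 0 0 0 0;0 0 0 0 0 0;0 0 -0.1 0 0 0;0 0 -0.2 0 0 0;0 0 -0.35 0 0 0;0 0 -0.45 0 0 0;0 0 -0.45 0 0 0' 0
python3 - <<'E'
from kin import *
V=RT(7.1,0,1)
show(([.62,-.30,.26],RT(180,0,1)),([.60,-.15,.27],RT(-113,0,1)),([.575,.03,.27],RT(-53,0,1)),([.559,.266,.20],V))
E
```

```text
clock: 67.0
tool_pos: [0.6412, -0.3394, 0.1486]
orientation: [-179.7, -40.8, -180.0]
force: [0.8, -0.3, 1.6]
opening: 0.0438
gripper_force: 0.0
[ 0.62 -0.3   0.26] [-10, 21, 6, 0, -75, -80] ok
[ 0.6  -0.15  0.27] [4, 14, -3, 0, -73, -27] ok
[0.575 0.03  0.27 ] [22, 10, -8, 0, -72, 15] ok
[0.559 0.266 0.2  ] [43, 16, -9, 0, -65, 54] ok
0.2963 0.1302 -0.2353 -0.0015 -0.2268 0.0006  rows>=5.7
0.0667 0.5000 -0.0333 0.0000 0.0000 -0.3722  rows>=9.4
-0.5197 0.3111 0.0000 -0.0000 -0.0000 -0.3333  rows>=8.4
-0.6604 -0.4308 0.2333 0.0000 0.0000 -0.3339  rows>=8.4
```

```bash
python3 -m inch '0 0 -0.15 0 -0.05 0;0.15 0.05 -0.25 0 -0.15 0;0.296 0.13 -0.235 0 -0.2268 0;0.296 0.13 -0.235 0 -0.2268 0;0.296 0.13 -0.235 0 -0.2268 0;0.296 0.13 -0.235 0 -0.2268 0;0.296 0.13 -0.235 0 -0.2268 0;0.296 0.13 -0.235 0 -0.2268 0'
python3 -m inch '0.067 0.5 -0.033 0 0 -0.372;0.067 0.5 -0.033 0 0 -0.372;0.067 0.5 -0.033 0 0 -0.372;0.067 0.5 -0.033 0 0 -0.372;0.067 0.5 -0.033 0 0 -0.372;0.067 0.5 -0.033 0 0 -0.372;0.067 0.5 -0.033 0 0 -0.372;0.067 0.5 -0.033 0 0 -0.372;0.067 0.5 -0.033 0 0 -0.372;0.067 0.5 -0.033 0 0 -0.372'
python3 -m inch '-0.52 0.311 0 0 0 -0.3333;-0.52 0.311 0 0 0 -0.3333;-0.52 0.311 0 0 0 -0.3333;-0.52 0.311 0 0 0 -0.3333;-0.52 0.311 0 0 0 -0.3333;-0.52 0.311 0 0 0 -0.3333;-0.52 0.311 0 0 0 -0.3333;-0.52 0.311 0 0 0 -0.3333;-0.52 0.311 0 0 0 -0.3333'
python3 -m inch '-0.66 -0.431 0.233 0 0 -0.334;-0.66 -0.431 0.233 0 0 -0.334;-0.66 -0.431 0.233 0 0 -0.334;-0.66 -0.431 0.233 0 0 -0.334;-0.66 -0.431 0.233 0 0 -0.334;-0.66 -0.431 0.233 0 0 -0.334;-0.66 -0.431 0.233 0 0 -0.334;-0.66 -0.431 0.233 0 0 -0.334;-0.66 -0.431 0.233 0 0 -0.334;-0.66 -0.431 0.233 0 0 -0.334'
python3 mom.py 3; python3 chk.py; python3 -c "
from kin import *
seq(([.5586,.2689,.06],RT(7.1,0,1)))"
```

```text
clock: 67.67
tool_pos: [0.615, -0.3, 0.2576]
orientation: [-180.0, -0.3, -180.0]
force: [1.5, 0.5, -0.7]
opening: 0.0436
gripper_force: 0.0
clock: 68.5
tool_pos: [0.597, -0.1496, 0.2636]
orientation: [179.3, -0.3, -112.5]
force: [-0.6, 0.2, -0.5]
opening: 0.0437
gripper_force: 0.0
clock: 69.25
tool_pos: [0.5718, 0.031, 0.2641]
orientation: [179.4, 0.4, -52.5]
force: [-0.1, 0.0, -0.6]
opening: 0.044
gripper_force: 0.0
clock: 70.08
tool_pos: [0.5547, 0.2671, 0.194]
orientation: [179.9, 0.7, 7.3]
force: [-0.9, -0.3, -0.5]
opening: 0.0437
gripper_force: 0.0
70.1833 open 0.0438 F ([-0.514, -0.297, 0.145], 'se', [0.243, 0.106, 0.258]) 
Mtool ([-0.109, -0.105, -0.002], 'se', [0.013, 0.021, 0.007]) 
tau ([0.265, -51.717, 28.123, 6.623, 0.046, 0.707], 'se', [0.011, 0.125, 0.019, 0.003, 0.004, 0.234]) rpy [180.    0.6   7. ]
w [([247.2, 179.0], 0.71)]
2 [0.5586 0.2689 0.072 ] [248.21596863 180.02958072]
1 [0.5661 0.2084 0.072 ] [316.5134434  179.98084997]
top 0.79 [392. 203.] at z.051 [ 0.557 -0.341  0.051] dir [-0.92  0.4 ] vert [ 0.92 -0.39] len 21
top 0.75 [402. 225.] at z.051 [ 0.497 -0.363  0.051] dir [-0.97  0.25] vert [ 0.97 -0.24] len 21
top 0.66 [415. 210.] at z.051 [ 0.535 -0.401  0.051] dir [-0.95  0.3 ] vert [ 0.95 -0.31] len 22
scene 0.67 [325. 160.] at z.051 [ 0.556 -0.335  0.051] dir [-0.15  0.99] vert [ 0.19 -0.98] len 27
scene 0.58 [339. 153.] at z.051 [ 0.536 -0.396  0.051] dir [-0.33  0.95] vert [ 0.21 -0.98] len 26
0.0179 -0.0074 0.4530 -0.0005 0.0026 0.0001  rows>=3.3
```

Three are standing upright. Last pick: bay 2.

```bash
python3 -m inch '0.018 -0.008 0.13 0 0.0026 0;0.018 -0.008 0.26 0 0.0026 0;0.018 -0.008 0.36 0 0.0026 0;0.018 -0.008 0.42 0 0.0026 0;0.018 -0.008 0.453 0 0.0026 0;0.018 -0.008 0.453 0 0.0026 0;0.018 -0.008 0.453 0 0.0026 0'
python3 -m inch '0 0 0 0 0 0;0 0 0 0 0 0;0 0 0 0 0 0;0 0 0 0 0 0;0 0 0 0 0 0;0 0 0 0 0 0;0 0 0 0 0 0;0 0 0 0 0 0' 1
python3 -m inch '0 0 -0.05 0 0 0;0 0 -0.15 0 0 0;0 0 -0.3 0 0 0;0 0 -0.45 0 0 0;0 0 -0.47 0 0 0;0 0 -0.47 0 0 0;0 0 -0.47 0 0 0;0 0 -0.47 0 0 0;0 0 -0.47 0 0 0;0 0 -0.47 0 0 0'
python3 mom.py 4; python3 -c "
from kin import *
U=RT(180,41.3,1);S=lambda z:tcp(tr(0,.06,z),U)
seq(([.57,.10,.26],RT(-53,0,1)),([.60,-.10,.25],RT(-113,0,1)),([.58,-.22,.25],RT(180,0,1)),(S(.16),U))
"
```

```text
clock: 71.12
tool_pos: [0.559, 0.2695, 0.0605]
orientation: [-179.9, -0.0, 7.2]
force: [0.5, 0.3, 1.0]
opening: 0.0438
gripper_force: 0.0
clock: 71.78
tool_pos: [0.5592, 0.2699, 0.0613]
orientation: [-179.9, -0.1, 7.2]
force: [-2.2, 0.5, 6.0]
opening: 0.027
gripper_force: 30.0
clock: 72.62
tool_pos: [0.5578, 0.2685, 0.1989]
orientation: [180.0, 0.2, 7.1]
force: [-0.0, 0.4, -3.0]
opening: 0.027
gripper_force: 30.0
72.7667 open 0.0272 F ([0.295, 0.134, -3.474], 'se', [0.184, 0.196, 0.148]) 
Mtool ([-0.091, -0.209, 0.01], 'se', [0.009, 0.007, 0.012]) 
tau ([-0.011, -53.907, 29.736, 7.3, 0.143, -0.0], 'se', [0.001, 0.097, 0.021, 0.002, 0.001, 0.0]) rpy [-1.8e+02  1.0e-01  7.2e+00]
-0.0319 0.5635 -0.2000 -0.0000 0.0004 0.3342  rows>=8.4
0.5926 0.3213 0.0333 -0.0000 -0.0000 0.3333  rows>=8.4
0.3943 -0.0949 0.0000 0.0000 0.0000 0.3722  rows>=9.4
0.2164 0.0020 0.3301 -0.0000 0.2294 0.0000  rows>=5.8
```

0.143, so the upper end is heavy: flip again. I'm checking a lay pose that keeps the gripper body clear of the third cartridge.

Run:
```python
from kin import *
for be in(-110,-100):
    print(be)
    L=RT(be+180,40,-1);c=tr(-.005,.082,.030);T=tcp(c,L)
    show(([.57,.05,.26],RT((7+be)/2,0,1)),(c+[0,0,.15],RT(be,0,1)),(T+[0,0,.06],L),(T+[0,0,.002],L))
    G=RT(be,46,1);T=tcp(tr(-.005,.082,.022),G,.008);z=G.apply([0,0,1]);show((T-.09*z+[0,0,.03],G),(T,G),(T+[0,0,.12],G),(T+[0,0,.14],RT(be,0,1)),(T+[0,0,.14],RT(be+180,44,-1)))
```

```text
-110
[0.57 0.05 0.26] [25, 10, -10, 0, -71, 14] ok
[ 0.5206 -0.197   0.18  ] [-1, 12, -18, 0, -60, -19] ok
[ 0.5232 -0.1897  0.0808] [-30, 27, -6, -42, -71, 30] ok
[ 0.5232 -0.1897  0.0228] [-30, 32, -8, -44, -66, 34] ok
-0.0526 0.7288 -0.2001 -0.0000 0.0004 0.3259  rows>=8.2
0.5418 0.6414 0.2667 -0.0000 -0.0000 0.3250  rows>=8.2
-0.0257 -0.0000 0.3306 0.0000 -0.2222 0.0000  rows>=5.6
0.1243 0.0000 0.1481 0.0000 0.0000 0.0000  rows>=1.4
[ 0.5408 -0.1415  0.109 ] [25, 30, -30, 33, -70, -68] ok
[ 0.5186 -0.2024  0.0164] [18, 35, -39, 42, -57, -75] ok
[ 0.5186 -0.2024  0.1364] [19, 26, -34, 37, -68, -65] ok
[ 0.5186 -0.2024  0.1564] [-1, 13, -20, 0, -57, -19] ok
[ 0.5186 -0.2024  0.1564] [-33, 24, -2, -43, -80, 27] ok
-0.2283 1.3505 0.3032 -0.2588 0.1586 0.6102  rows>=17.1
-0.0719 -0.0000 0.3695 0.0000 0.0000 0.0000  rows>=2.7
0.2877 0.0000 -0.2779 0.0000 0.0000 0.0000  rows>=2.9
0.0480 0.0000 -0.0463 0.0000 -0.2556 -0.0000  rows>=6.4
0.0000 0.0000 0.0000 0.0000 -0.2444 0.0000  rows>=6.1
-100
[0.57 0.05 0.26] [25, 10, -10, 0, -71, 19] ok
[ 0.5206 -0.197   0.18  ] [-1, 12, -18, 0, -60, -
[... 195 characters left out ...]
7 -0.0000 -0.0000 0.2972  rows>=7.5
-0.0257 -0.0000 0.3306 0.0000 -0.2222 0.0000  rows>=5.6
0.1243 -0.0000 0.1481 0.0000 0.0000 0.0000  rows>=1.4
[ 0.5308 -0.1389  0.109 ] [27, 26, -39, 40, -64, -68] ok
[ 0.5196 -0.2026  0.0164] [18, 32, -47, 54, -52, -78] ok
[ 0.5196 -0.2026  0.1364] [20, 22, -41, 44, -63, -65] ok
[ 0.5196 -0.2026  0.1564] [-1, 13, -20, 0, -57, -9] ok
[ 0.5196 -0.2026  0.1564] [-31, 27, 3, -40, -86, 32] ok
-0.2600 1.3376 0.3032 -0.2371 0.1755 0.5590  rows>=15.9
-0.0719 0.0000 0.3695 0.0000 0.0000 0.0000  rows>=2.7
0.2877 0.0000 -0.2779 0.0000 0.0000 0.0000  rows>=2.9
0.0480 0.0000 -0.0463 0.0000 -0.2556 0.0000  rows>=6.4
0.0000 0.0000 0.0000 0.0000 -0.2444 0.0000  rows>=6.1
```

```bash
python3 -m inch '0 0.05 -0.1 0 0 0.03;-0.053 0.729 -0.2 0 0 0.298;-0.053 0.729 -0.2 0 0 0.298;-0.053 0.729 -0.2 0 0 0.298;-0.053 0.729 -0.2 0 0 0.298;-0.053 0.729 -0.2 0 0 0.298;-0.053 0.729 -0.2 0 0 0.298;-0.053 0.729 -0.2 0 0 0.298;-0.053 0.729 -0.2 0 0 0.298;-0.053 0.729 -0.2 0 0 0.298'
python3 -m inch '0.484 0.686 0.267 0 0 0.297;0.484 0.686 0.267 0 0 0.297;0.484 0.686 0.267 0 0 0.297;0.484 0.686 0.267 0 0 0.297;0.484 0.686 0.267 0 0 0.297;0.484 0.686 0.267 0 0 0.297;0.484 0.686 0.267 0 0 0.297;0.484 0.686 0.267 0 0 0.297;0.484 0.686 0.267 0 0 0.297'
python3 -m inch '0 0 0 0 -0.15 0;-0.026 0 0.33 0 -0.2222 0;-0.026 0 0.33 0 -0.2222 0;-0.026 0 0.33 0 -0.2222 0;-0.026 0 0.33 0 -0.2222 0;-0.026 0 0.33 0 -0.2222 0;-0.026 0 0.33 0 -0.2222 0;-0.026 0 0.33 0 -0.2222 0;-0.026 0 0.33 0 -0.2222 0'
python3 -m inch '0.06 0 0.072 0 0 0;0.09 0 0.107 0 0 0;0.11 0 0.131 0 0 0;0.118 0 0.14 0 0 0;0.124 0 0.148 0 0 0;0.124 0 0.148 0 0 0'
python3 -m inch '0.0021 0 0.0026 0 0 0;0.0043 0 0.0051 0 0 0;0.0043 0 0.0051 0 0 0'
```

```text
clock: 73.65
tool_pos: [0.57, 0.0499, 0.2605]
orientation: [-179.9, 0.1, -46.3]
force: [-0.4, -0.4, -2.9]
opening: 0.0274
gripper_force: 30.0
clock: 74.4
tool_pos: [0.5203, -0.1975, 0.1794]
orientation: [179.9, 0.1, -100.0]
force: [0.2, -0.1, -3.2]
opening: 0.0276
gripper_force: 30.0
clock: 75.15
tool_pos: [0.5227, -0.1888, 0.0812]
orientation: [-179.9, 39.9, -99.7]
force: [-0.5, 0.4, -2.4]
opening: 0.0271
gripper_force: 30.0
clock: 75.65
tool_pos: [0.5223, -0.1886, 0.0233]
orientation: [180.0, 40.1, -99.9]
force: [-0.7, -0.7, -3.1]
opening: 0.0274
gripper_force: 30.0
clock: 75.9
tool_pos: [0.5223, -0.1892, 0.0217]
orientation: [-180.0, 40.1, -99.9]
force: [0.7, -0.7, -3.4]
opening: 0.0274
gripper_force: 30.0
```

```bash
python3 -m inch '0.0021 0 0.0026 0 0 0;0.0043 0 0.0051 0 0 0;0.0043 0 0.0051 0 0 0'
python3 -m inch '0.0011 0 0.0013 0 0 0;0.0022 0 0.0026 0 0 0;0.0022 0 0.0026 0 0 0'
python3 -m inch '0 0 0 0 0 0;0 0 0 0 0 0;0 0 0 0 0 0;0 0 0 0 0 0;0 0 0 0 0 0;0 0 -0.1 0 0 0;0 0 -0.2 0 0 0;0 0 -0.3 0 0 0;0 0 -0.4 0 0 0;0 0 -0.4 0 0 0' 0
python3 -m inch '-0.1 0 -0.15 0 0.1 0;-0.1 0 -0.25 0 0.2222 0;-0.1 0 -0.25 0 0.2222 0;-0.1 0 -0.25 0 0.2222 0;-0.1 0 -0.25 0 0.2222 0;-0.1 0 -0.25 0 0.2222 0;-0.1 0 -0.25 0 0.2222 0;-0.1 0 -0.25 0 0.2222 0'
python3 - <<'E'
from kin import *
print(np.round(get_obs()['tool_pos'],3)); c=lying(((.42,.62),(-.29,-.1))); print(c)
G=RT(-100,46,1);T=tcp([*c,.022],G,.008);z=G.apply([0,0,1]);seq((T-.09*z+[0,0,.03],G),(T-.03*z,G),(T,G))
E
```

```text
clock: 76.15
tool_pos: [0.522, -0.189, 0.0192]
orientation: [180.0, 40.1, -100.0]
force: [-1.3, 0.1, -3.6]
opening: 0.0268
gripper_force: 30.0
clock: 76.4
tool_pos: [0.5221, -0.189, 0.0183]
orientation: [180.0, 40.1, -100.0]
force: [-0.1, -0.7, -1.8]
opening: 0.0271
gripper_force: 30.0
clock: 77.23
tool_pos: [0.5098, -0.2698, 0.1143]
orientation: [-179.6, 39.8, -99.7]
force: [0.1, -0.7, 0.6]
opening: 0.0441
gripper_force: 0.0
clock: 77.9
tool_pos: [0.5043, -0.2882, 0.1869]
orientation: [180.0, 0.1, -99.8]
force: [0.9, 0.1, -0.0]
opening: 0.044
gripper_force: 0.0
[ 0.504 -0.288  0.187]
wrist 0.96 [250. 259.] ctr [ 0.5207 -0.1944] len 0.127 az 80.5
scene 0.53 [313. 196.] ctr [ 0.5215 -0.1966] len 0.106 az 78.8
[ 0.52106599 -0.19552297]
-0.5184 0.0009 0.2600 0.0002 0.2564 -0.0002  rows>=6.4
-0.0719 0.0000 0.2695 0.0000 0.0000 0.0000  rows>=2.0
0.0000 0.0000 0.1000 0.0000 0.0000 0.0000  rows>=0.7
```

```bash
python3 -m inch '-0.1 0 0 0 0.1 0;-0.3 0 0.05 0 0.2 0;-0.518 0.001 0.26 0 0.256 0;-0.518 0.001 0.26 0 0.256 0;-0.518 0.001 0.26 0 0.256 0;-0.518 0.001 0.26 0 0.256 0;-0.518 0.001 0.26 0 0.256 0;-0.518 0.001 0.26 0 0.256 0;-0.518 0.001 0.26 0 0.256 0;-0.518 0.001 0.26 0 0.256 0'
python3 -m inch '-0.071 0 0.12 0 0 0;-0.071 0 0.2 0 0 0;-0.071 0 0.27 0 0 0;-0.071 0 0.3 0 0 0;-0.071 0 0.33 0 0 0;-0.071 0 0.355 0 0 0;-0.071 0 0.365 0 0 0;-0.071 0 0.366 0 0 0;-0.071 0 0.366 0 0 0'
python3 -m inch '0 0 0 0 0 0;0 0 0 0 0 0;0 0 0 0 0 0;0 0 0 0 0 0;0 0 0 0 0 0;0 0 0 0 0 0;0 0 0 0 0 0;0 0 0 0 0 0' 1
python3 -m inch '0.1 0 -0.1 0 0 0;0.2 0 -0.19 0 0 0;0.288 0 -0.278 0 0 0;0.288 0 -0.278 0 0 0;0.288 0 -0.278 0 0 0;0.288 0 -0.278 0 0 0'
python3 - <<'E'
from kin import *
P=[.53,-.205,.17]
S=lambda a,z:(tcp(tr(.0,.06,z),RT(a,44,-1),.0065),RT(a,44,-1))
show((P,RT(-100,0,1)),(P,RT(80,44,-1)),S(130,.175),S(180,.165),S(180,.054))
E
```

```text
clock: 78.93
tool_pos: [0.5308, -0.1371, 0.1077]
orientation: [179.8, -46.0, -99.8]
force: [-1.7, -1.4, 0.2]
opening: 0.044
gripper_force: 0.0
clock: 79.68
tool_pos: [0.5203, -0.2002, 0.0179]
orientation: [-179.9, -46.0, -100.0]
force: [-0.1, 1.4, 0.1]
opening: 0.044
gripper_force: 0.0
clock: 80.35
tool_pos: [0.5202, -0.1997, 0.0176]
orientation: [-180.0, -46.0, -99.9]
force: [0.6, 3.5, 5.4]
opening: 0.0274
gripper_force: 30.0
clock: 80.85
tool_pos: [0.5192, -0.2001, 0.1365]
orientation: [179.9, -45.9, -99.9]
force: [-0.3, -0.2, -5.0]
opening: 0.0273
gripper_force: 30.0
[ 0.53  -0.205  0.17 ] [-1, 13, -18, 0, -59, -9] ok
[ 0.53  -0.205  0.17 ] [-31, 27, 5, -40, -87, 30] ok
[ 0.5201 -0.216   0.1703] [-18, 39, 19, -22, -108, 59] ok
[ 0.5185 -0.2194  0.1603] [-2, 40, 10, 1, -104, 92] ok
[ 0.5185 -0.2194  0.0493] [-2, 46, 6, 1, -94, 92] ok
0.0870 -0.0382 -0.0705 0.0002 -0.2553 0.0002  rows>=6.4
0.0000 0.0000 0.0000 0.0000 -0.2444 0.0000  rows>=6.1
0.0292 0.0262 -0.0297 -0.1930 0.0000 -0.1998  rows>=7.0
0.0270 0.0115 0.0202 -0.1930 -0.0000 -0.1998  rows>=7.0
0.2570 -0.0000 0.2662 0.0000 0.0000 0.0000  rows>=2.7
```

```bash
python3 -m inch '0.087 -0.038 -0.07 0 -0.2555 0;0.087 -0.038 -0.07 0 -0.2555 0;0.087 -0.038 -0.07 0 -0.2555 0;0.087 -0.038 -0.07 0 -0.2555 0;0.087 -0.038 -0.07 0 -0.2555 0;0.087 -0.038 -0.07 0 -0.2555 0;0.087 -0.038 -0.07 0 -0.2555 0;0.087 -0.038 -0.07 0 -0.2555 0'
python3 -m inch '0 0 0 0 -0.2444 0;0 0 0 0 -0.2444 0;0 0 0 0 -0.2444 0;0 0 0 0 -0.2444 0;0 0 0 0 -0.2444 0;0 0 0 0 -0.2444 0;0 0 0 0 -0.2444 0;0 0 0 0 -0.2444 0'
python3 -m inch '0.029 0.026 -0.03 -0.193 0 -0.2;0.029 0.026 -0.03 -0.193 0 -0.2;0.029 0.026 -0.03 -0.193 0 -0.2;0.029 0.026 -0.03 -0.193 0 -0.2;0.029 0.026 -0.03 -0.193 0 -0.2;0.029 0.026 -0.03 -0.193 0 -0.2;0.029 0.026 -0.03 -0.193 0 -0.2;0.029 0.026 -0.03 -0.193 0 -0.2;0.029 0.026 -0.03 -0.193 0 -0.2'
python3 -m inch '0.027 -0.038 0.02 -0.193 0 -0.2;0.027 -0.038 0.02 -0.193 0 -0.2;0.027 -0.038 0.02 -0.193 0 -0.2;0.027 -0.038 0.02 -0.193 0 -0.2;0.027 -0.038 0.02 -0.193 0 -0.2;0.027 -0.038 0.02 -0.193 0 -0.2;0.027 -0.038 0.02 -0.193 0 -0.2;0.027 -0.038 0.02 -0.193 0 -0.2;0.027 -0.038 0.02 -0.193 0 -0.2'
python3 - <<'E'
from kin import *
R=RT(180,44,-1);seq((tcp(tr(.0,.075,.054),R,.0065),R)); snapshot('scene')
for m in cut_out('scene','cartridge_1'):
        n=np.argwhere(m['pixels'])[:,::-1].astype(float);mu=n.mean(0);w,v=np.linalg.eigh(np.cov(n.T));P=atz('scene',mu,.1)
        if P[1]<-.1: print(round(m['p'],2),np.round(mu),'dir',np.round(v[:,1],2),'vert',np.round((lambda d:d/np.linalg.norm(d))(proj('scene',P+[0,0,.03])-proj('scene',P)),2),'len',round(np.sqrt(12*w[1])))
E
```

```text
clock: 81.52
tool_pos: [0.5295, -0.2069, 0.1693]
orientation: [179.8, 0.2, -100.2]
force: [-0.3, -0.6, -3.0]
opening: 0.0272
gripper_force: 30.0
clock: 82.18
tool_pos: [0.5281, -0.2065, 0.1656]
orientation: [179.1, 44.1, -100.8]
force: [0.2, -0.0, -3.2]
opening: 0.027
gripper_force: 30.0
clock: 82.93
tool_pos: [0.5217, -0.2133, 0.1701]
orientation: [179.7, 43.9, -49.9]
force: [-0.3, -0.3, -3.6]
opening: 0.0275
gripper_force: 30.0
clock: 83.68
tool_pos: [0.5306, -0.2083, 0.1616]
orientation: [179.8, 43.9, 0.1]
force: [0.1, -0.2, -4.0]
opening: 0.0274
gripper_force: 30.0
0.2346 -0.0134 0.2934 0.0012 -0.0004 0.0003  rows>=2.7
0.88 [319. 152.] dir [0.05 1.  ] vert [ 0.17 -0.99] len 37
0.5 [339. 152.] dir [-0.28  0.96] vert [ 0.21 -0.98] len 26
0.43 [326. 159.] dir [-0.17  0.99] vert [ 0.19 -0.98] len 30
```

Run:
```python
from kin import *
a=snapshot('scene')[100:220,270:390];b=snapshot('top')[170:270,300:430]
a=cv2.resize(a,(480,480),interpolation=2);b=cv2.resize(b,(320,246),interpolation=2);b=np.pad(b,((0,480-246),(0,0),(0,0)))
cv2.imwrite('pics/c2.png',np.ascontiguousarray(np.hstack([a,b])[:,:,::-1]))
```

```text
(no output)
```

View pics/c2.png

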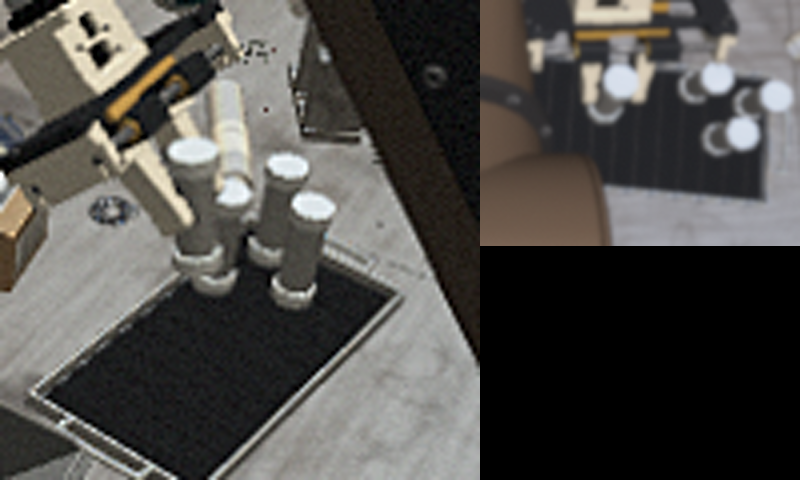

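The held cartridge leans. In the scene crop its top (192,150) and base (198,262) aren't along the local vertical, while the other three are. I'll triangulate the lean and correct it before setting down.

Run:
```python
from kin import *
for n,s,t in(('top',(192,150),(140,80)),('bot',(198,262),(127,107)),('top3ref',(287,166),(237,77)),('bot3ref',(268,254),(214,88))):
    print(n,tri(ray('scene',np.array(s)/4+[270,100]),ray('top',np.array(t)/2.46+[300,170])))
o=get_obs();print(o['tool_pos'],o['orientation'],o['opening'])
R=toolR();print('expected centre',np.array(o['tool_pos'])-.0065*R.apply([0,0,1]))
```

```text
top (array([ 0.54004902, -0.20952368,  0.20742662]), [np.float64(0.0006592930229764165), np.float64(0.0006592930229764914)])
bot (array([ 0.5242533 , -0.21581237,  0.11825529]), [np.float64(0.0009564760440951643), np.float64(0.0009564760440949024)])
top3ref (array([ 0.53165512, -0.3296462 ,  0.13750238]), [np.float64(0.017716970062304386), np.float64(0.017716970062304296)])
bot3ref (array([ 0.53124675, -0.33084391,  0.05532395]), [np.float64(0.01726857464422297), np.float64(0.017268574644222944)])
[ 0.53043238 -0.21056093  0.16158007] [ 1.79950054e+02  4.39201318e+01 -8.44271383e-02] 0.02726385890781186
expected centre [ 0.53494114 -0.2105619   0.16626207]
```

Run:
```python
from kin import *
seq(([.533,-.2085,.155],RT(180,34,-1)))
```

```text
0.0214 -0.0069 0.0099 -0.0000 0.0551 -0.0003  rows>=1.4
```

```bash
python3 -m inch '0.01 -0.007 0.005 0 0.03 0;0.021 -0.007 0.01 0 0.055 0;0.021 -0.007 0.01 0 0.055 0;0.021 -0.007 0.01 0 0.055 0;0.021 -0.007 0.01 0 0.055 0'
python3 - <<'E'
from kin import *
for c in('scene','top'):
    snapshot(c)
    for m in cut_out(c,'cartridge_1'):
        n=np.argwhere(m['pixels'])[:,::-1].astype(float);mu=n.mean(0);w,v=np.linalg.eigh(np.cov(n.T));P=atz(c,mu,.15)
        d=v[:,1]; e=proj(c,P+[0,0,.03])-proj(c,P)
        a=np.degrees(np.arctan2(d[0]*e[1]-d[1]*e[0],d@e)); a=(a+90)%180-90
        print(c,round(m['p'],2),np.round(mu),'lean px-deg',round(a,1),'len',round(np.sqrt(12*w[1])),m['rect'])
R=RT(180,34,-1);seq((tcp(tr(.0,.075,.058),R,.0065),R))
E
```

```text
clock: 84.3
tool_pos: [0.5325, -0.2084, 0.1551]
orientation: [-180.0, 34.2, 0.0]
force: [-0.6, 0.6, -4.7]
opening: 0.0271
gripper_force: 30.0
scene 0.8 [126. 243.] lean px-deg 79.5 len 30 [112.3, 238.9, 32.7, 13.4]
scene 0.62 [288. 339.] lean px-deg -62.2 len 47 [267.5, 327.2, 47.3, 27.2]
scene 0.51 [318. 153.] lean px-deg 3.1 len 35 [311.9, 135.9, 14.9, 34.8]
scene 0.5 [338. 152.] lean px-deg -4.9 len 27 [333.7, 140.2, 12.0, 26.5]
scene 0.49 [345. 162.] lean px-deg -1.2 len 29 [337.1, 151.1, 18.4, 23.6]
scene 0.47 [325. 160.] lean px-deg 0.8 len 28 [315.5, 143.8, 16.4, 34.4]
top 0.83 [402. 224.] lean px-deg -0.0 len 21 [390.3, 217.1, 21.7, 16.8]
top 0.83 [181. 117.] lean px-deg 16.5 len 34 [169.2, 100.4, 27.3, 34.8]
top 0.65 [414. 210.] lean px-deg -1.3 len 21 [402.4, 204.0, 21.2, 14.5]
top 0.6 [392. 203.] lean px-deg -6.9 len 21 [381.4, 194.6, 24.0, 19.7]
0.1574 -0.0111 0.3011 0.0002 0.0013 0.0004  rows>=2.4
```

The lean is now about 3° at most. Lowering to contact.

```bash
python3 -m inch '0.06 -0.005 0.115 0 0.001 0;0.11 -0.011 0.21 0 0.001 0;0.14 -0.011 0.268 0 0.001 0;0.15 -0.011 0.287 0 0.001 0;0.157 -0.011 0.301 0 0.001 0;0.157 -0.011 0.301 0 0.001 0'
python3 -m inch '0.002 0 0.003 0 0 0;0.004 0 0.006 0 0 0;0.0056 0 0.0083 0 0 0;0.0056 0 0.0083 0 0 0'
python3 -m inch '0.002 0 0.003 0 0 0;0.0037 0 0.0055 0 0 0;0.0037 0 0.0055 0 0 0'
python3 -m inch '0.0018 0 0.0027 0 0 0;0.0018 0 0.0027 0 0 0'
python3 -m inch '0.0018 0 0.0027 0 0 0;0.0018 0 0.0027 0 0 0'
```

```text
clock: 85.0
tool_pos: [0.5215, -0.2046, 0.0532]
orientation: [180.0, 34.0, 0.1]
force: [0.2, 0.7, -3.0]
opening: 0.0271
gripper_force: 30.0
clock: 85.33
tool_pos: [0.5218, -0.2045, 0.0513]
orientation: [-180.0, 33.8, 0.1]
force: [-0.2, -0.9, -4.0]
opening: 0.0275
gripper_force: 30.0
clock: 85.58
tool_pos: [0.5213, -0.2044, 0.0486]
orientation: [-180.0, 33.9, 0.1]
force: [-1.3, 0.9, -3.1]
opening: 0.0272
gripper_force: 30.0
clock: 85.75
tool_pos: [0.5213, -0.2045, 0.0474]
orientation: [-180.0, 33.9, 0.1]
force: [-0.7, 0.4, -4.4]
opening: 0.027
gripper_force: 30.0
clock: 85.92
tool_pos: [0.5212, -0.2046, 0.047]
orientation: [180.0, 34.0, 0.1]
force: [-1.0, 0.2, 0.0]
opening: 0.0271
gripper_force: 30.0
```

```bash
python3 -m inch '0.0009 0 0.0014 0 0 0;0.0009 0 0.0014 0 0 0;0.0009 0 0.0014 0 0 0;0.0009 0 0.0014 0 0 0;0.0009 0 0.0014 0 0 0;0.0009 0 0.0014 0 0 0;0 0 -0.1 0 0 0;0 0 -0.2 0 0 0;0 0 -0.35 0 0 0;0 0 -0.45 0 0 0' 0
python3 - <<'E'
from kin import *
V=RT(7.1,0,1)
show(([.585,-.12,.27],RT(5,0,1)),([.50,.10,.27],V),([.4645,.134,.20],V),([.4645,.134,.094],V))
E
```

```text
clock: 86.75
tool_pos: [0.5978, -0.2046, 0.161]
orientation: [180.0, 33.9, 0.1]
force: [0.8, -0.8, 0.9]
opening: 0.0437
gripper_force: 0.0
[ 0.585 -0.12   0.27 ] [7, 12, -6, 0, -72, 88] ok
[0.5  0.1  0.27] [33, 3, -16, 0, -71, 64] ok
[0.4645 0.134  0.2   ] [39, 3, -25, 0, -61, 58] ok
[0.4645 0.134  0.094 ] [39, 10, -33, 0, -47, 58] ok
-0.2374 -0.2818 -0.2784 -0.0078 0.1881 -0.0263  rows>=4.8
-0.2183 -0.7552 0.0000 0.0000 0.0000 -0.0117  rows>=5.7
-0.1034 -0.1271 0.2333 0.0000 0.0000 0.0000  rows>=2.1
0.0000 0.0000 0.3533 0.0000 0.0000 0.0000  rows>=2.5
```

```bash
python3 -m inch '0 0 -0.2 0 0.05 0;-0.1 -0.1 -0.28 0 0.12 -0.01;-0.237 -0.282 -0.278 -0.008 0.188 -0.026;-0.237 -0.282 -0.278 -0.008 0.188 -0.026;-0.237 -0.282 -0.278 -0.008 0.188 -0.026;-0.237 -0.282 -0.278 -0.008 0.188 -0.026;-0.237 -0.282 -0.278 -0.008 0.188 -0.026;-0.237 -0.282 -0.278 -0.008 0.188 -0.026' -1
python3 -m inch '-0.218 -0.755 0 0 0 -0.012;-0.218 -0.755 0 0 0 -0.012;-0.218 -0.755 0 0 0 -0.012;-0.218 -0.755 0 0 0 -0.012;-0.218 -0.755 0 0 0 -0.012;-0.218 -0.755 0 0 0 -0.012;-0.218 -0.755 0 0 0 -0.012'
python3 -m inch '-0.103 -0.127 0.2 0 0 0;-0.103 -0.127 0.233 0 0 0;-0.103 -0.127 0.233 0 0 0;-0.103 -0.127 0.233 0 0 0;-0.103 -0.127 0.233 0 0 0;-0.103 -0.127 0.233 0 0 0'
python3 - <<'E'
from kin import *
V=RT(7.1,0,1)
cp=camera_params('wrist');snapshot('wrist');L=landmark_of('wrist','bin_tab');print(L[:1],L and atz('wrist',L[0]['uv'],.103,cp), proj('wrist',[.4645,.134,.103],cp))
seq(([.4645,.1345,.094],V))
E
python3 chk.py | grep -v '^[12w]'
```

```text
clock: 87.42
tool_pos: [0.5839, -0.1198, 0.2679]
orientation: [180.0, 0.1, 4.9]
force: [1.1, 0.2, -1.3]
opening: 0.0861
gripper_force: 0.0
clock: 88.0
tool_pos: [0.499, 0.1039, 0.2664]
orientation: [179.9, 0.3, 7.2]
force: [0.2, -0.7, 0.0]
opening: 0.0875
gripper_force: 0.0
clock: 88.5
tool_pos: [0.4657, 0.1344, 0.1985]
orientation: [180.0, 0.0, 7.1]
force: [-0.2, -1.0, 0.3]
opening: 0.0876
gripper_force: 0.0
[{'uv': [253.6, 188.7], 'p': 0.84}] [0.47003141 0.13236461 0.103     ] [250.76059684 194.988923  ]
-0.0027 -0.0011 0.3487 -0.0001 -0.0000 -0.0004  rows>=2.5
top 0.81 [391. 202.] at z.051 [ 0.557 -0.34   0.051] dir [-0.92  0.38] vert [ 0.92 -0.39] len 21
top 0.71 [342. 216.] at z.051 [ 0.524 -0.206  0.051] dir [-0.84  0.54] vert [ 0.89 -0.46] len 17
top 0.52 [415. 210.] at z.051 [ 0.535 -0.402  0.051] dir [-0.97  0.25] vert [ 0.95 -0.31] len 22
top 0.5 [401. 225.] at z.051 [ 0.497 -0.362  0.051] dir [-0.98  0.18] vert [ 0.97 -0.24] len 21
```

```bash
python3 -c "
import numpy as np
c=lambda t:np.array([-.41*np.sin(t),.41*(1-np.cos(t))])
th=np.linspace(.85,0,21)
for k in(0,10): print(';'.join('%.4f 0 %.4f 0 0 0'%tuple(c(th[i+k])-c(th[k])) for i in range(1,11)))"
python3 -m inch '0 -0.001 0.12 0 0 0;0 -0.001 0.2 0 0 0;0 -0.001 0.28 0 0 0;0 -0.001 0.33 0 0 0;0 -0.001 0.348 0 0 0;0 -0.001 0.348 0 0 0'
python3 -m inch '0 0 0 0 0 0;0 0 0 0 0 0;0 0 0 0 0 0;0 0 0 0 0 0;0 0 0 0 0 0;0 0 0 0 0 0;0 0 0 0 0 0;0 0 0 0 0 0;0 0 0 0 0 0;0 0 0 0 0 0' 1
python3 -m inch '0 0 0 0 0 0;0 0 0 0 0 0;0 0 0 0 0 0;0 0 0 0 0 0'
```

```text
0.0118 0 -0.0128 0 0 0;0.0241 0 -0.0252 0 0 0;0.0369 0 -0.0370 0 0 0;0.0502 0 -0.0482 0 0 0;0.0640 0 -0.0589 0 0 0;0.0782 0 -0.0689 0 0 0;0.0929 0 -0.0784 0 0 0;0.1079 0 -0.0872 0 0 0;0.1233 0 -0.0954 0 0 0;0.1390 0 -0.1029 0 0 0
0.0160 0 -0.0068 0 0 0;0.0323 0 -0.0130 0 0 0;0.0489 0 -0.0185 0 0 0;0.0656 0 -0.0232 0 0 0;0.0826 0 -0.0273 0 0 0;0.0997 0 -0.0306 0 0 0;0.1169 0 -0.0331 0 0 0;0.1342 0 -0.0350 0 0 0;0.1516 0 -0.0361 0 0 0;0.1691 0 -0.0365 0 0 0
clock: 89.4
tool_pos: [0.4632, 0.134, 0.0924]
orientation: [179.9, 0.2, 7.1]
force: [-0.3, 0.7, 0.7]
opening: 0.0876
gripper_force: 0.0
clock: 90.23
tool_pos: [0.4638, 0.1342, 0.0933]
orientation: [180.0, 0.1, 7.1]
force: [-0.4, -1.1, 0.0]
opening: 0.0298
gripper_force: 30.0
clock: 90.57
tool_pos: [0.4638, 0.1343, 0.0933]
orientation: [180.0, 0.1, 7.1]
force: [0.8, -3.3, -0.2]
opening: 0.0298
gripper_force: 30.0
```

Gripped. I'll reverse the arc, with a slight push at the end.

```bash
python3 -m inch '0.0118 0 -0.0128 0 0 0;0.0241 0 -0.0252 0 0 0;0.0369 0 -0.0370 0 0 0;0.0502 0 -0.0482 0 0 0;0.0640 0 -0.0589 0 0 0;0.0782 0 -0.0689 0 0 0;0.0929 0 -0.0784 0 0 0;0.1079 0 -0.0872 0 0 0;0.1233 0 -0.0954 0 0 0;0.1390 0 -0.1029 0 0 0'
python3 -m inch '0.0160 0 -0.0068 0 0 0;0.0323 0 -0.0130 0 0 0;0.0489 0 -0.0185 0 0 0;0.0656 0 -0.0232 0 0 0;0.0826 0 -0.0273 0 0 0;0.0997 0 -0.0306 0 0 0;0.1169 0 -0.0331 0 0 0;0.1342 0 -0.0350 0 0 0;0.1516 0 -0.0361 0 0 0;0.1691 0 -0.0365 0 0 0'
python3 -m inch '0.005 0 0 0 0 0;0.01 0 0 0 0 0;0.01 0 0 0 0 0'
```

```text
clock: 91.4
tool_pos: [0.5042, 0.1392, 0.1226]
orientation: [180.0, 0.3, 7.0]
force: [3.7, 0.6, -26.2]
opening: 0.0297
gripper_force: 30.0
clock: 92.23
tool_pos: [0.5525, 0.145, 0.1349]
orientation: [179.9, 0.5, 7.1]
force: [-38.2, 6.4, 8.7]
opening: 0.0293
gripper_force: 30.0
clock: 92.48
tool_pos: [0.5524, 0.1451, 0.135]
orientation: [179.9, 0.7, 7.1]
force: [-32.8, 3.0, 1.9]
opening: 0.0298
gripper_force: 30.0
```

```bash
python3 -m inch '0 0 0 0 0 0;0 0 0 0 0 0;0 0 0 0 0 0;0 0 0 0 0 0;0 0 0 0 0 0;0 0 -0.1 0 0 0;0 0 -0.2 0 0 0;0 0 -0.35 0 0 0;0 0 -0.5 0 0 0;0 0 -0.5 0 0 0' -1
python3 - <<'E'
from kin import *
print(get_obs()['tool_pos'])
cp=camera_params('wrist');snapshot('wrist');L=landmark_of('wrist','bin_tab');a=L[0];print(a,atz('wrist',a['uv'],.145,cp))
snapshot('top');print(landmark_of('top','bin_tab')[:1])
save('scene','end.png',(150,120,400,320),3)
print(landmark_of('scene','bin_tab')[:1])
for t in('grease_tin','kit_box'): print(t,landmark_of('scene',t)[:1],landmark_of('top',t)[:1])
E
python3 chk.py | grep -v '^[12w]'
```

```text
clock: 93.32
tool_pos: [0.5625, 0.147, 0.294]
orientation: [-179.9, -0.7, 7.1]
force: [2.4, 0.0, 1.9]
opening: 0.0866
gripper_force: 0.0
[0.56246557 0.14702722 0.29404862]
{'uv': [255.3, 188.1], 'p': 0.76} [0.55630556 0.14191432 0.145     ]
[{'uv': [206.6, 204.5], 'p': 0.62}]
[{'uv': [231.8, 238.4], 'p': 0.85}]
grease_tin [{'uv': [242.0, 180.2], 'p': 0.53}] [{'uv': [313.1, 148.2], 'p': 0.8}]
kit_box [{'uv': [264.6, 162.5], 'p': 0.97}] [{'uv': [356.7, 144.2], 'p': 0.82}]
top 0.75 [402. 225.] at z.051 [ 0.496 -0.364  0.051] dir [-0.98  0.19] vert [ 0.97 -0.24] len 20
top 0.63 [414. 210.] at z.051 [ 0.535 -0.401  0.051] dir [-0.97  0.25] vert [ 0.95 -0.31] len 23
top 0.61 [392. 203.] at z.051 [ 0.557 -0.341  0.051] dir [-0.93  0.37] vert [ 0.92 -0.39] len 21
top 0.59 [342. 216.] at z.051 [ 0.523 -0.206  0.051] dir [-0.88  0.47] vert [ 0.89 -0.46] len 18
scene 0.81 [315. 185.] at z.051 [ 0.524 -0.209  0.051] dir [-0.19  0.98] vert [ 0.18 -0.98] len 31
scene 0.68 [323. 192.] at z.051 [ 0.492 -0.194  0.051] dir [-0.9   0.43] vert [ 0.2  -0.98] len 82
scene 0.6 [339. 150.] at z.051 [ 0.54  -0.409  0.051] dir [-0.29  0.96] vert [ 0.21 -0.98] len 28
scene 0.52 [345. 162.] at z.051 [ 0.498 -0.363  0.051] dir [-0.28  0.96] vert [ 0.23 -0.97] len 28
scene 0.51 [325. 158.] at z.051 [ 0.56  -0.345  0.051] dir [-0.18  0.98] vert [ 0.19 -0.98] len 27
```

View pics/end.png

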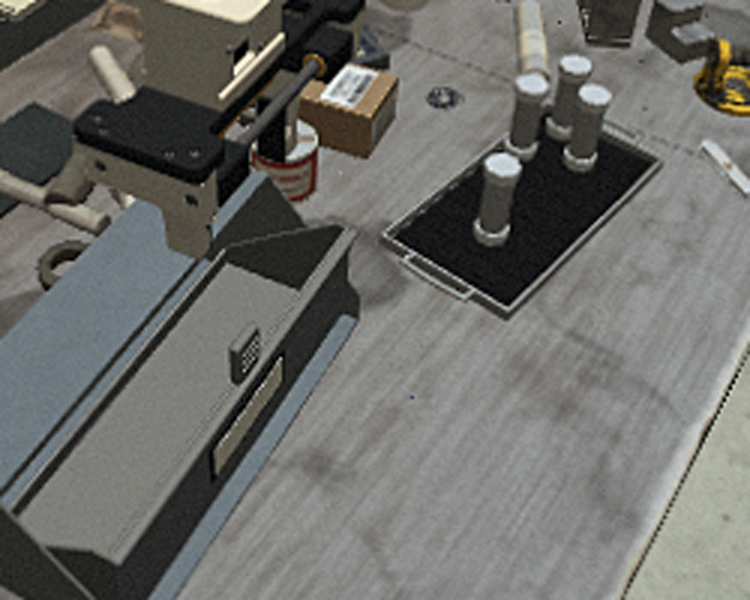

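The picture shows four cartridges upright in the tray, the bin empty and shut, and the tin and carton in place. As a check I'll nudge the tab from the front with closed fingers. If the bin is fully shut, contact should come at TCP x ≈ 0.542.

```bash
python3 -m inch '-0.2 0 0.1 0 0 0;-0.26 0 0.3 0 0 0;-0.26 0 0.45 0 0 0;-0.26 0 0.513 0 0 0;-0.26 0 0.513 0 0 0;-0.26 0 0.513 0 0 0;-0.26 0 0.513 0 0 0;-0.26 0 0.513 0 0 0;-0.26 0 0.513 0 0 0;-0.26 0 0.513 0 0 0' 1
python3 -m inch '0.03 0 0 0 0 0;0.06 0 0 0 0 0;0.09 0 0 0 0 0;0.12 0 0 0 0 0;0.14 0 0 0 0 0;0.15 0 0 0 0 0;0.16 0 0 0 0 0;0.17 0 0 0 0 0;0.17 0 0 0 0 0'
```

```text
clock: 94.95
tool_pos: [0.4823, 0.1373, 0.1328]
orientation: [-179.9, -0.1, 7.1]
force: [-0.2, 0.4, 0.3]
opening: 0.0265
gripper_force: 0.0
clock: 95.7
tool_pos: [0.5321, 0.143, 0.131]
orientation: [180.0, 0.1, 7.1]
force: [0.1, -0.9, 0.0]
opening: 0.0001
gripper_force: 0.0
```

```bash
python3 -m inch '0.01 0 0 0 0 0;0.02 0 0 0 0 0;0.025 0 0 0 0 0;0.03 0 0 0 0 0;0.035 0 0 0 0 0;0.035 0 0 0 0 0'
python3 -m inch '0.005 0 0 0 0 0;0.01 0 0 0 0 0;0.015 0 0 0 0 0;0.015 0 0 0 0 0'
```

```text
clock: 96.2
tool_pos: [0.5406, 0.1439, 0.1308]
orientation: [180.0, 0.2, 7.1]
force: [-6.5, 0.5, 4.1]
opening: 0.0001
gripper_force: 3.2
clock: 96.53
tool_pos: [0.5406, 0.1434, 0.1302]
orientation: [179.9, 0.7, 7.0]
force: [-24.6, 2.4, 14.8]
opening: 0.0004
gripper_force: 12.1
```

Solid stop at 0.5406, so the bin is shut. Back off and hand in.

```bash
python3 -m inch '-0.05 0 0 0 0 0;-0.15 0 0 0 0 0;-0.2 0 -0.2 0 0 0;-0.2 0 -0.4 0 0 0;-0.2 0 -0.5 0 0 0;-0.2 0 -0.5 0 0 0;-0.2 0 -0.5 0 0 0;-0.2 0 -0.5 0 0 0'
python3 chk.py | grep -v '^[12w]'; python3 -c "
from plant import *
print(close_job())"
```

```text
clock: 97.2
tool_pos: [0.4878, 0.138, 0.2833]
orientation: [-179.9, -0.2, 7.1]
force: [0.9, -0.1, -1.3]
opening: 0.0003
gripper_force: 0.0
top 0.72 [414. 210.] at z.051 [ 0.535 -0.401  0.051] dir [-0.96  0.27] vert [ 0.95 -0.31] len 23
top 0.67 [392. 203.] at z.051 [ 0.556 -0.34   0.051] dir [-0.93  0.36] vert [ 0.92 -0.39] len 21
top 0.67 [342. 217.] at z.051 [ 0.523 -0.205  0.051] dir [-0.9   0.44] vert [ 0.89 -0.45] len 18
top 0.55 [402. 225.] at z.051 [ 0.497 -0.363  0.051] dir [-0.97  0.23] vert [ 0.97 -0.24] len 21
scene 0.8 [345. 162.] at z.051 [ 0.499 -0.364  0.051] dir [-0.26  0.97] vert [ 0.23 -0.97] len 29
scene 0.78 [325. 159.] at z.051 [ 0.558 -0.34   0.051] dir [-0.16  0.99] vert [ 0.19 -0.98] len 28
scene 0.66 [315. 186.] at z.051 [ 0.523 -0.206  0.051] dir [-0.18  0.98] vert [ 0.18 -0.98] len 30
scene 0.64 [338. 152.] at z.051 [ 0.538 -0.4    0.051] dir [-0.3   0.95] vert [ 0.21 -0.98] len 27
the job is handed in; nothing more can be done
None
```

The job is handed in at about 97 s, and no verdict came back: all four cartridges stand upright on the tray with the end I measured as heavy down, the bin is empty and pushed shut against its stop, and the tin and carton were not moved.

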